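Stack a choke in its nest and bring the driver to the screw

ROBOT

A 6-joint arm with a two-finger parallel gripper is mounted at the origin on the work surface; the furniture and walls round the work are solid. World frame = base frame: x ahead of the robot, y to its left, z up, the work surface at z = 0. Lengths are in m, angles in rad, forces in N, time in s.
With the tool pointing down it reaches from about 0.35 to 0.975 m from the base axis. Payload 4.9 kg.
Tool frame: the origin (TCP) lies at the very end of the fingers, on their centre line; the grasp point (between the pads) lies 19 mm behind it; z points along the fingers, y is the line along which they close (so a half turn about z gives the same grasp; the last joint's range is limited). The gripper opens to 85 mm and grips with 20 to 120 N. Pads are 22 mm wide; open, the fingers measure 114 mm over their backs; the gripper's body (76 mm by 85 mm) begins 54 mm behind the grasp point. The pads swing forward as they close: fully open they stand 13 mm farther back than shut.
Start: joints at [-1.332, 0.053, 1.613, -0, 1.476, -0.119], TCP at [0.219, -0.585, 0.231] pointing down, gripper open.
Joint ranges: [-3.01, 3.01], [-1.01, 2.22], [0.06, 2.58], [-1.02, 4.17], [0.09, 2.62], [-3.14, 3.14]. Speed limits (rad/s): [2.57, 2.57, 3.14, 3.14, 3.14, 3.14].

INTERFACE

Orientations are given as a rotation vector (axis times angle).
In Python, from station import get_obs, get_image, finish_job gives the robot as it stands. The module is installed in compiled form; this text tells all that it offers.
- The arm moves only by the tool carry_out, never from a script. Its argument "rows" is a list of rows, each a list of 7 numbers: the turn, a rotation vector about the tool's x, y, z as a fraction of full scale, then the shift along the tool's x, y, z as a fraction of full scale, then the closure, from -1 (fully open) to 1 (shut). A call has 1 to 5 rows; each row is the pose to reach, as a shift and turn from the pose commanded when the call began, along the tool's axes at that moment, turning the shorter way round; what a row does not reach only later rows make up. Full scale, the value 1, is 300 mm for a shift and pi rad for a turn. A row lasts 1/10 s, in which the tool goes at most 50 mm and 8.59 degrees, less where a joint would pass 70% of its speed; a pose out of reach is approached as far as the arm can. A call with a number of a shift or a turn outside -1 to 1 is refused whole. A call with a gripper value outside its range is refused whole. The fingers move at their own pace and stop on an object; "force" is the grip in N (left out, the last holds). Time passes only in rows, so rows that repeat a pose let the fingers close. It gives the time, the measured TCP pose, the force, the opening and the grip force at its end, in the units of the state.
- get_obs(): the state, without advancing time (a new reading comes with each control period).
- get_image(name): name is "scene" or "top" or "wrist"; returns a dict with "img" (400x640x3 uint8, blue, green, red), "mtx" (3x3 intrinsics, pixels), "R" (3x3) and "t" (3): a world point X has camera coordinates R X + t. Camera axes: x right, y down, z forward; pixel columns grow to the right and rows downward; lengths in m; the calibration is good to about 2 mm. The wrist camera is an equidistant fisheye: a pixel r from the principal point sees the ray r / f radians off the axis. A picture is of the moment at which its call begins. There is no depth.
- finish_job(): hands the job in; it is judged then, once.
The state is a dict: "t": time; "q": joint angles; "dq": joint speeds; "effort": joint torques, N m; "tool_pos": TCP position; "tool_rot": TCP orientation; "contact_force": force on the tool from outside, world axes, zero at the start; "wrist_torque": the same for the moment, N m; "opening": finger opening in m; "grip_force": force on a finger pad.
Only numpy, scipy, OpenCV 4.12 (cv2) and the standard library are available. Lean on these libraries where they do the work, as an engineer would, in place of code of your own. Each camera call takes 0.05 s, during which the arm holds its last target. There are 200 camera calls.

TASK

Assemble the choke in the grey nest: put the copper-wound ring choke squarely home in the pocket between the two aluminium cheeks, lay the red fibre spacer flat on it, and then the steel clamp disc on top, screw head up, each part let go before the next. Then draw the blue screwdriver out of its slanting holder, turn it upright with the bit pointing down, and hold it still with the bit right over the disc's brass screw and a few centimetres above it, touching nothing, ready to drive; finish while still holding it there in the air. Leave the solder reel, the tape roll and the small tin where they are.

Things in the scene. Friction and masses are not known exactly. Their poses are not given: they have to be found in the camera images.
- nest: Fixed nest: grey plate 124 x 104 x 12 mm with two curved aluminium cheeks on its +y and -y sides. They form a round pocket of 61 mm bore, bore walls to 49 mm above the bench, then a lip flared 30 degrees from vertical up to 59 mm. Towards +x and -x it is open in gaps 42 mm wide for the fingers: carry parts in gripped along the nest's x axis. Origin under its centre; z up. Place and yaw vary.
- pocket (a point): Centre of the pocket's floor, 12 mm above the bench; axes as the nest's.
- choke: Copper-wound ring choke, 56 mm across, 26 mm high, its middle potted black, 0.13 to 0.21 kg, lying flat on the bench. Origin at the centre of its underside, z its axis; either side may be up.
- spacer: Dark red fibre ring 56 mm across, 6 mm thick, hole 28 mm, 30 g, lying flat on the bench. Origin at the centre of its underside, z its axis; either side may be up.
- clamp_disc: Steel disc 56 mm across, 80 g, lying on its boss with the brass screw up. Origin at the centre of the boss's underside, z up. The boss (23 mm across, 4 mm high) drops into the spacer's hole; the rim spans 4 to 8 mm above the origin; the slotted screw head (13 mm across) rises to 13 mm. Home in the nest its rim rests on the spacer, its origin 28 mm above the pocket floor.
- screw (a point): Top of the brass screw head in the middle of the clamp disc, 13 mm above the disc's origin.
- driver_holder: Fixed screwdriver holder: dark base 98 x 70 x 11 mm with a steel tube (bore 9.4 mm, 62 mm long) that leans 35 degrees from vertical towards the holder's -x (roughly towards the robot). Tube mouth at (-30, 0, 95) mm in the holder's frame; origin at the centre of the underside, z up. Its place and yaw vary.
- driver: Blue-handled screwdriver, 210 mm, about 0.1 kg, in the tube, leaning 35 to 39 degrees (it has play), handle up. Its y axis runs along it to the handle's end; the centre line lies 15 mm along z from the origin. Handle y = -17 to 105 mm, gripped as 30 mm square (faces across x, level in the holder, and z); blade 6 mm thick, bit at y = -105. It slides out along its axis: 90 mm to clear.
- driver_tip (a point): The end of the screwdriver's bit, on its centre line; axes as the driver's.
- solder_reel: Bystander: blue and white solder reel, 54 mm across, 55 mm high, behind the nest; leave it alone. Origin under its centre.
- tape_roll: Bystander: black tape roll, 66 mm across, 19 mm high; leave it alone. Origin under its centre.
- tin: Bystander: round white tin with a blue lid, 62 mm across, 24 mm high; leave it alone. Origin under its centre.
Things that resemble listed ones, but are neither listed nor needed, are in the scene too. There is more than one size of the spacer; the job needs the middle-sized.

How it is judged:
On the way, in this order (a step that is already met when the one before it is completed fails the run):
1. the choke lies home in the pocket, let go (horizontal distance between choke and pocket below 0.005 m and z of choke in the frame of pocket between -0.0025 and 0.0025 m and angle between the z axis of choke and the z axis of pocket, either way round below 0.08 rad and contact force between choke and the fingers below 0.2 N), for 0.2 s.
2. the spacer lies flat on the choke, let go (horizontal distance between each of choke, spacer and pocket below 0.005 m and z of choke in the frame of pocket between -0.0025 and 0.0025 m and angle between the z axis of each of choke, spacer and the z axis of pocket, either way round below 0.08 rad and z of spacer in the frame of pocket between 0.0235 and 0.0285 m and contact force between spacer and the fingers below 0.2 N), for 0.2 s.
3. the clamp disc lies on the spacer, screw up, let go (horizontal distance between each of choke, spacer, clamp_disc and pocket below 0.005 m and z of choke in the frame of pocket between -0.0025 and 0.0025 m and angle between the z axis of each of choke, spacer and the z axis of pocket, either way round below 0.08 rad and z of spacer in the frame of pocket between 0.0235 and 0.0285 m and z of clamp_disc in the frame of pocket between 0.0255 and 0.0305 m and angle between clamp_disc's own z axis and vertical below 0.08 rad and contact force between clamp_disc and the fingers below 0.2 N), for 0.2 s.
4. the screwdriver is drawn clear of its holder, in the fingers (distance between driver_tip and driver_holder above 0.12 m and height (world z) of driver_tip above 0.06 m and contact force between driver and the fingers above 1 N), for 0.1 s.
At the end, for the whole second after the job is handed in: Choke, spacer and disc (screw up) stacked in the pocket, each within 5 mm of its axis, 2.5 mm of its height and 0.08 rad of flat; the driver held still by the fingers alone, bit down, within 0.14 rad of upright, the bit within 12 mm of the screw's axis and 6 to 60 mm above the screw (all of step 3 and contact force between each of choke, spacer and the fingers below 0.2 N and horizontal distance between driver_tip and screw below 0.012 m and z of driver_tip in the frame of pocket between 0.047 and 0.101 m and height (world z) of driver above 0.13 m and angle between the y axis of driver and the z axis of pocket, either way round below 0.14 rad and contact force between driver and the fingers above 1 N and contact force between driver and clamp_disc below 0.1 N and contact force between driver and nest below 0.1 N and contact force between driver and driver_holder below 0.1 N and linear speed of driver below 0.02 m/s and angular speed of driver below 0.1 rad/s); the arm keeps its last pose, push and grip.
It fails at once if a bystander was pushed more than 30 mm (distance of any of solder_reel, tape_roll, tin from where it was at the start of the episode above 0.03 m).
It fails at once if the screwdriver was dropped on the bench (height (world z) of driver_tip below 0.012 m).
It also fails if it takes over 67 s, if anything falls off the work surface, if the arm or the gripper's body presses on something with over 40 N, if the wrist force passes 120 N, or if a joint passes its speed limit or range.

## Working session

There is one attempt and no reset: what is moved stays moved. The work goes in short steps, Python scripts to look and compute and a tool call to move; the robot and the scene stay as the last step left them, time stands still between calls to the robot, and variables do not carry over. Pictures are saved under pics/ and viewed, at most 10 in all, crops included, and the job is handed in when it is done.

Besides the shell and the picture viewer there is one more tool, called after "Call:" as name(argument=value, ...), one argument or row to a line, values as JSON. carry_out: Moves the arm, as the interface text tells. Shift numbers are shares of 300 mm and turn numbers shares of pi rad, none past 1 either way. Its arguments: {"type":"object","properties":{"rows":{"type":"array"},"force":{"type":"number"}},"required":["rows"]}

```bash
mkdir -p pics; ls; cat > h.py <<'E'
import numpy as np, cv2
from scipy.spatial.transform import Rotation as Ro
from station import get_obs,get_image,finish_job
def ray(im,u,v):
    K=im["mtx"];d=np.array([(u-K[0,2])/K[0,0],(v-K[1,2])/K[1,1],1.])
    R=np.array(im["R"]);t=np.array(im["t"]);return -R.T@t,R.T@d
def plane(im,u,v,z):
    c,d=ray(im,u,v);return c+d*(z-c[2])/d[2]
def proj(im,X):
    p=im["mtx"]@(np.array(im["R"])@np.array(X)+np.array(im["t"]));return p[:2]/p[2]
E
python3 - <<'E'
from h import *
o=get_obs();print(o)
for n in("scene","top"):
    im=get_image(n);cv2.imwrite(f"pics/{n}0.png",im["img"]);np.save(n+"0.npy",im,allow_pickle=True);c=ray(im,0,0)[0];print(n,c,im["mtx"],plane(im,320,200,0))
E
```

```text
pics
{'t': 0.0, 'q': array([-1.33196827e+00,  5.33866531e-02,  1.61431308e+00,  6.79366029e-06,
        1.47601270e+00, -1.18980419e-01]), 'dq': array([ 4.74095983e-04, -9.32267560e-05,  9.45143211e-04,  1.07312129e-04,
        7.13892173e-04,  1.10362669e-03]), 'effort': array([-4.12561149e-04, -3.93679440e+01, -3.70180678e+01, -1.00009011e-04,
        6.90198125e-03,  1.03776367e-05]), 'tool_pos': array([ 0.21875136, -0.58479034,  0.23003316]), 'tool_rot': array([-3.08936813e+00, -5.58673222e-01,  1.88681072e-04]), 'contact_force': array([ 0.6334666 , -0.36808986, -0.19517427]), 'wrist_torque': array([ 0.01496429, -0.01200072,  0.02799454]), 'grip_force': 0.0, 'opening': 0.08513993731521795}
scene [-0.11974412 -0.45441826  0.53805188] [[381.20069663   0.         313.66988132]
 [  0.         381.20069663 198.25239421]
 [  0.           0.           1.        ]] [0.62890257 0.14816827 0.        ]
top [0.33085308 0.07408129 1.1718423 ] [[402.50460361   0.         321.34283263]
 [  0.         402.50460361 201.58214052]
 [  0.           0.           1.        ]] [0.49355094 0.06732055 0.        ]
```

View pics/top0.png

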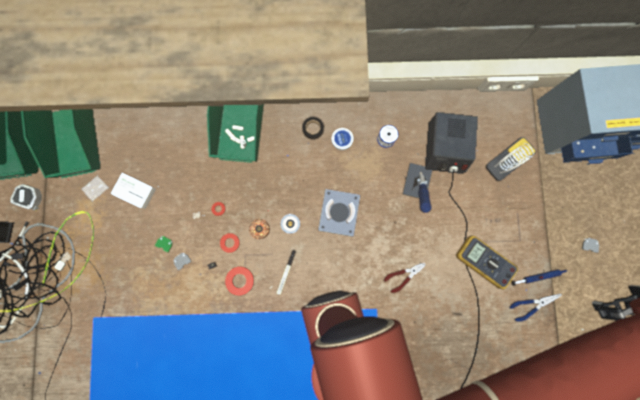

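View pics/scene0.png

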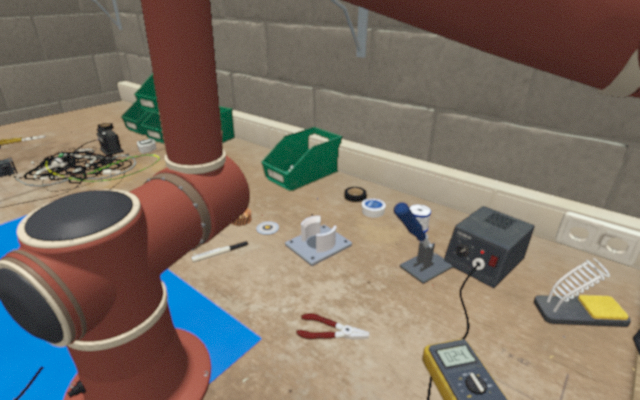

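The top view shows the red rings at (218,209) small, (229,242) middle and (239,281) large, with the choke at (259,229), disc at (290,224), nest at (340,212) and holder with driver at (420,185). The reel is at (388,135), the tape at (313,128) and the tin at (342,138). The scene view shows the driver leaning towards the robot at (410,220).

What could be confused:
- **Spacer:** the rings at (218,209), (229,242) and (239,281). I choose the middle one at (229,242).
- **Choke:** only (259,229).
- **Disc:** (290,224), as against the tin (342,138) and the reel.
- **Driver:** (424,190), as against the blue pen-like tool at (540,275), which is not in a holder.

```bash
python3 - <<'E'
from h import *
im=np.load("top0.npy",allow_pickle=True).item();g=im["img"];hsv=cv2.cvtColor(g,cv2.COLOR_BGR2HSV)
for p in[(340,212),(340,195),(290,216),(290,224),(259,222),(229,234),(424,200),(410,185),(326,230)]:print(p,hsv[p[1],p[0]],end=' ')
print()
def blobs(m,z,roi,mn=40):
    M=np.zeros_like(m);x0,y0,x1,y1=roi;M[y0:y1,x0:x1]=m[y0:y1,x0:x1]
    for c in cv2.findContours(M,cv2.RETR_EXTERNAL,cv2.CHAIN_APPROX_NONE)[0]:
        if cv2.contourArea(c)<mn:continue
        (u,v),r=cv2.minEnclosingCircle(c);e=cv2.fitEllipse(c)
        print(roi,'px',np.round(e[0],1),'axes',np.round(e[1],1),'pos',plane(im,*e[0],z).round(4),'diam mm',np.round(1e3*np.array(e[1])*(ray(im,0,0)[0][2]-z)/402,0),'rect',cv2.minAreaRect(c))
red=cv2.inRange(hsv,(0,120,90),(8,255,255))|cv2.inRange(hsv,(172,120,90),(180,255,255))
blobs(red,.006,(205,195,260,300))
blobs(cv2.inRange(hsv,(0,90,0),(25,255,255)),.0,(246,216,273,243))
blobs(cv2.inRange(hsv,(0,0,120),(180,50,255)),.008,(276,210,304,238))
blobs(cv2.inRange(hsv,(85,25,60),(130,140,255)),.012,(312,182,370,242),200)
blobs(cv2.inRange(hsv,(0,0,0),(180,90,100)),.011,(398,155,435,200))
blobs(cv2.inRange(hsv,(100,120,40),(130,255,255)),.13,(410,165,440,220),30)
c=cv2.resize(g[150:300,200:450],None,fx=3.2,fy=3.2,interpolation=cv2.INTER_CUBIC);cv2.imwrite("pics/crop1.png",c)
E
```

```text
(340, 212) [101  19 108] (340, 195) [108  34 186] (290, 216) [ 98   4 237] (290, 224) [ 22 134 220] (259, 222) [ 14 107 225] (229, 234) [  4 155 216] (424, 200) [113  86  86] (410, 185) [103  21 110] (326, 230) [106  36 186] 
(205, 195, 260, 300) px [238.9 280.6] axes [26.9 28.1] pos [0.268  0.3048 0.006 ] diam mm [78. 82.] rect ((239.0, 280.5), (27.0, 28.0), 90.0)
(205, 195, 260, 300) px [229.1 242.6] axes [18.3 18.8] pos [0.3765 0.3327 0.006 ] diam mm [53. 54.] rect ((229.0, 242.5), (19.0, 18.0), 90.0)
(205, 195, 260, 300) px [217.8 208.5] axes [13.  13.7] pos [0.4763 0.3656 0.006 ] diam mm [38. 40.] rect ((217.5, 208.5), (13.0, 13.0), 90.0)
(246, 216, 273, 243) px [258.9 228.5] axes [19.3 19.6] pos [0.4149 0.2476 0.    ] diam mm [56. 57.] rect ((258.7500305175781, 228.7500457763672), (19.091880798339844, 19.798988342285156), 45.0)
(276, 210, 304, 238) px [289.8 223.3] axes [20.1 20.3] pos [0.4268 0.1567 0.008 ] diam mm [58. 59.] rect ((290.0, 223.0), (20.0, 20.0), 90.0)
(312, 182, 370, 242) px [338.9 212.4] axes [38.2 46.9] pos [0.4541 0.0136 0.012 ] diam mm [110. 135.] rect ((338.8648681640625, 212.31080627441406), (33.70178985595703, 40.4421501159668), 9.462322235107422)
(398, 155, 435, 200) px [420.2 188.6] axes [13.1 23.5] pos [ 0.5173 -0.2267  0.011 ] diam mm [38. 68.] rect ((419.9269714355469, 188.8345947265625), (25.960912704467773, 14.29604434967041), 52.12501525878906)
(398, 155, 435, 200) px [429.6 162.8] axes [10.3 18. ] pos [ 0.5936 -0.2593  0.011 ] diam mm [30. 52.] rect ((429.0, 162.5), (15.0, 10.0), 90.0)
```

View pics/crop1.png

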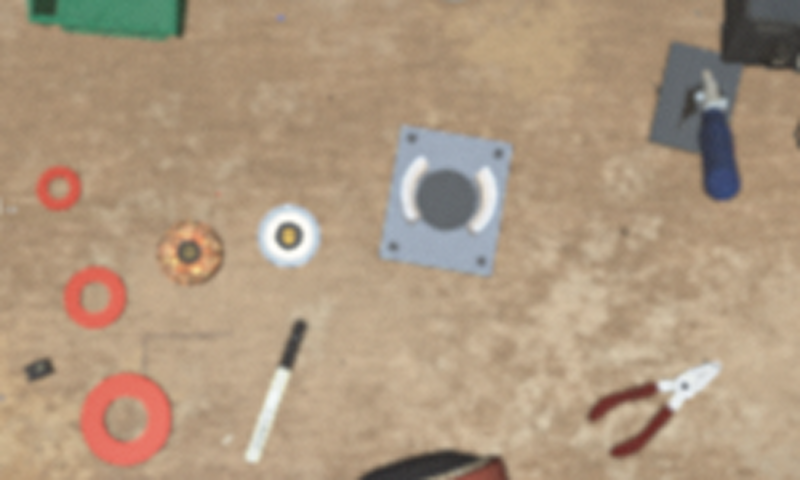

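The crop confirms the middle ring at (95,297), the copper choke at (190,252) and the disc with its brass screw at (290,236). It also shows the nest square, with its long side along roughly +x, and the holder with the blue driver at (715,120).

```bash
python3 - <<'E'
from h import *
im=np.load("top0.npy",allow_pickle=True).item();g=im["img"];hsv=cv2.cvtColor(g,cv2.COLOR_BGR2HSV)
def big(m,roi):
    M=np.zeros_like(m);x0,y0,x1,y1=roi;M[y0:y1,x0:x1]=m[y0:y1,x0:x1]
    return max(cv2.findContours(M,cv2.RETR_EXTERNAL,cv2.CHAIN_APPROX_NONE)[0],key=cv2.contourArea)
c=big(cv2.inRange(hsv,(80,15,50),(130,255,255)),(310,180,372,245))
P=np.array([plane(im,*b,.012)[:2] for b in cv2.boxPoints(cv2.minAreaRect(c))]);print('nest c',P.mean(0).round(4))
for i in range(4):
    d=P[(i+1)%4]-P[i];print(np.linalg.norm(d).round(3),np.degrees(np.arctan2(d[1],d[0])).round(1))
# floor: dark disc
c=big(cv2.inRange(hsv,(0,0,0),(180,70,135)),(325,195,356,228));e=cv2.fitEllipse(c);print('floor',e[1],plane(im,*e[0],.012))
# holder base: grey low sat
c=big(cv2.inRange(hsv,(85,8,50),(130,255,150)),(398,160,434,212));e=cv2.minAreaRect(c);print('hold',e)
# base corners from crop1
K=[(672,42),(742,62),(649,140)]
Q=[plane(im,200+(u+.5)/3.2-.5,150+(v+.5)/3.2-.5,.011)[:2] for u,v in K]
for a,b in((0,1),(0,2)):
    d=Q[b]-Q[a];print(np.linalg.norm(d),np.degrees(np.arctan2(d[1],d[0])))
print('holder origin',(Q[1]+Q[2])/2)
s=np.load("scene0.npy",allow_pickle=True).item();h2=cv2.cvtColor(s["img"],cv2.COLOR_BGR2HSV)
for n,i,h,roi in(("top",im,hsv,(410,165,440,220)),("scene",s,h2,(385,195,432,245))):
    m=cv2.inRange(h,(105,90,20),(130,255,255));c=big(m,roi)
    r=cv2.minAreaRect(c);print(n,cv2.contourArea(c),r,cv2.boxPoints(r).round(1).tolist())
cv2.imwrite("pics/crop2.png",cv2.resize(s["img"][190:290,360:480],None,fx=5,fy=5,interpolation=cv2.INTER_CUBIC))
E
```

```text
nest c [0.4547 0.0135]
0.12 -11.1
0.101 -101.2
0.12 168.3
0.099 78.9
floor (17.701332092285156, 18.069107055664062) [0.45499764 0.01322213 0.012     ]
hold ((417.0, 187.5), (47.0, 26.0), 90.0)
0.06666691257469627 -108.02151956791847
0.09451318739589022 163.78775444353465
holder origin [ 0.53961128 -0.21888151]
top 78.5 ((425.0, 203.0), (16.0, 8.0), 90.0) [[421.0, 195.0], [429.0, 195.0], [429.0, 211.0], [421.0, 211.0]]
scene 423.5 ((412.2257080078125, 218.8849334716797), (41.579864501953125, 21.16621971130371), 41.18592834472656) [[389.6000061035156, 213.1999969482422], [403.5, 197.1999969482422], [434.79998779296875, 224.60000610351562], [420.8999938964844, 240.5]]
```

Call:
carry_out(
  rows=[
    [0,0,-0.0444,0.12,-0.09,-0.05,-1],
    [0,0,-0.0888,0.24,-0.18,-0.1,-1],
    [0,0,-0.1332,0.36,-0.27,-0.15,-1],
    [0,0,-0.1776,0.48,-0.36,-0.2,-1],
    [0,0,-0.222,0.6,-0.45,-0.25,-1],
  ],
)

```text
t: 0.6
tool_pos: [0.3407, -0.3941, 0.3063]
tool_rot: [-2.71, -1.588, -0.0]
contact_force: [1.5, -0.5, -0.4]
opening: 0.0854
grip_force: 0.0
```

Call:
carry_out(
  rows=[
    [0,0,-0.025,0.13,-0.01,-0.01,-1],
    [0,0,-0.05,0.26,-0.02,-0.02,-1],
    [0,0,-0.075,0.39,-0.035,-0.03,-1],
    [0,0,-0.1011,0.52,-0.045,-0.04,-1],
    [0,0,-0.1011,0.642,-0.057,-0.05,-1],
  ],
)

```text
t: 1.1
tool_pos: [0.4205, -0.2181, 0.3209]
tool_rot: [-2.428, -1.992, -0.0]
contact_force: [0.0, -0.1, -0.7]
opening: 0.0853
grip_force: 0.0
```

Call:
carry_out(
  rows=[
    [0,0,0,0.16,-0.01,0,-1],
    [0,0,0,0.32,-0.02,0,-1],
    [0,0,0,0.48,-0.03,0,-1],
    [0,0,0,0.64,-0.035,0,-1],
    [0,0,0,0.784,-0.038,0,-1],
  ],
)

```text
t: 1.6
tool_pos: [0.455, 0.0151, 0.321]
tool_rot: [-2.43, -1.992, -0.0]
contact_force: [1.1, -1.0, -0.4]
opening: 0.0853
grip_force: 0.0
```

Call:
carry_out(
  rows=[
    [0,0,0,0,0,0,-1],
    [0,0,0,0,0,0,-1],
  ],
)

```text
t: 1.8
tool_pos: [0.4551, 0.0137, 0.3208]
tool_rot: [-2.427, -1.994, 0.002]
contact_force: [-0.1, -0.7, 0.3]
opening: 0.0857
grip_force: 0.0
```

```bash
cat >> h.py <<'E'
def wray(im,u,v):
    K=im["mtx"];x=(u-K[0,2])/K[0,0];y=(v-K[1,2])/K[1,1];r=np.hypot(x,y)
    d=np.array([x/r*np.sin(r),y/r*np.sin(r),np.cos(r)]) if r>1e-9 else np.array([0,0,1.])
    R=np.array(im["R"]);return -R.T@np.array(im["t"]),R.T@d
def wplane(im,u,v,z):
    c,d=wray(im,u,v);return c+d*(z-c[2])/d[2]
def wproj(im,X):
    p=np.array(im["R"])@np.array(X)+np.array(im["t"]);r=np.hypot(p[0],p[1]);th=np.arctan2(r,p[2]);K=im["mtx"]
    return np.array([K[0,2]+K[0,0]*th*p[0]/r,K[1,2]+K[1,1]*th*p[1]/r])
def go(X,yang=None):
    o=get_obs();R=Ro.from_rotvec(o["tool_rot"]).as_matrix();p=np.array(o["tool_pos"])
    ya=np.degrees(np.arctan2(R[1,1],R[0,1]))
    print('tcp',p.round(4),'yang',ya.round(2),'tilt',R[:,2].round(4),'t',o["t"],'frac',(R.T@(np.array(X)-p)/.3).round(4))
E
python3 - <<'E'
from h import *
go([.415,.2476,.2]);print(get_obs()['q'].round(2))
im=get_image("wrist");np.save("w1.npy",im,allow_pickle=True);print(im["mtx"],wray(im,0,0)[0]);cv2.imwrite("pics/w1.png",im["img"])
E
```

```text
tcp [0.4551 0.0137 0.3208] yang -11.2 tilt [-1.e-03 -4.e-04 -1.e+00] t 1.8 frac [ 0.739  -0.2822  0.4025]
[-0.13 -0.4   1.87 -0.    1.68  0.06]
[[309.70691629   0.         319.77872343]
 [  0.         309.70691629 202.33629183]
 [  0.           0.           1.        ]] [0.47017843 0.08654823 0.46467971]
```

View pics/w1.png

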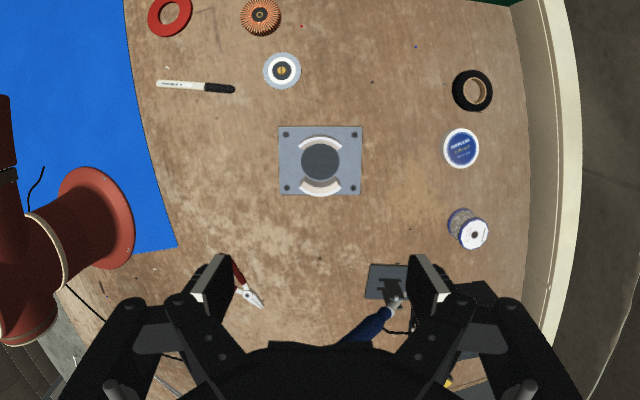

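The wrist view shows the nest at (320,162), square in the picture, so the yaw is right. The disc is at (282,71), the choke at (260,15), and the driver and holder at (380,310).

```bash
python3 - <<'E'
from h import *
im=np.load("w1.npy",allow_pickle=True).item();hsv=cv2.cvtColor(im["img"],cv2.COLOR_BGR2HSV)
def big(m,roi):
    M=np.zeros_like(m);x0,y0,x1,y1=roi;M[y0:y1,x0:x1]=m[y0:y1,x0:x1]
    return max(cv2.findContours(M,cv2.RETR_EXTERNAL,cv2.CHAIN_APPROX_NONE)[0],key=cv2.contourArea)
def circ(c,z,zt=None):
    P=np.array([wplane(im,*p[0],z)[:2] for p in c],np.float32);(u,v),a,_=e=cv2.fitEllipse((P*1e4).reshape(-1,1,2));print('ell',u/1e4,v/1e4,np.array(a)/10)
c=big(cv2.inRange(hsv,(90,20,40),(130,255,255)),(265,110,375,205))
P=(np.array([wplane(im,*p[0],.012)[:2] for p in c])*1e4).astype(np.float32)
r=cv2.minAreaRect(P);print('nest',np.array(r[0])/1e4,np.array(r[1])/10,r[2])
print(hsv[162,320],hsv[145,320],hsv[178,320],hsv[130,285],hsv[58,275])
c=big(cv2.inRange(hsv,(0,0,0),(180,255,125)),(299,135,342,188));print(cv2.boundingRect(c));circ(c,.012)
c=big(cv2.inRange(hsv,(0,0,130),(180,60,255)),(258,48,306,94));circ(c,.008)
c=big(cv2.inRange(hsv,(0,0,0),(25,255,255)),(238,0,284,40));print(cv2.boundingRect(c))
E
```

```text
nest [0.45533003 0.01440915] [ 99.80137329 120.05880127] 78.77410125732422
[110  28  82] [104  33  86] [102  31  81] [104  35 167] [ 98  15 208]
(301, 144, 38, 36)
ell 0.4549970703125 0.012921189880371093 [53.67393188 55.67561646]
ell 0.426584619140625 0.15688905029296876 [56.11970825 56.26651001]
(238, 0, 46, 40)
```

Call:
carry_out(
  rows=[
    [0,0,0,0.104,-0.04,0.1,-1],
    [0,0,0,0.208,-0.08,0.2,-1],
    [0,0,0,0.312,-0.12,0.3,-1],
    [0,0,0,0.416,-0.16,0.4,-1],
    [0,0,0,0.52,-0.2,0.5,-1],
  ],
)

```text
t: 2.35
tool_pos: [0.4273, 0.1772, 0.1702]
tool_rot: [2.433, 1.986, 0.001]
contact_force: [0.5, 0.5, 0.6]
opening: 0.0859
grip_force: 0.0
```

Call:
carry_out(
  rows=[
    [0,0,0,0.1,-0.04,0.1,-1],
    [0,0,0,0.219,-0.082,0.236,-1],
    [0,0,0,0.219,-0.082,0.236,-1],
    [0,0,0,0.219,-0.082,0.236,-1],
  ],
)

```text
t: 2.75
tool_pos: [0.4155, 0.2458, 0.099]
tool_rot: [-2.43, -1.99, 0.006]
contact_force: [0.2, -1.0, 0.5]
opening: 0.0853
grip_force: 0.0
```

```bash
python3 - <<'E'
from h import *
go([.415,.2476,.003])
im=get_image("wrist");np.save("w2.npy",im,allow_pickle=True);cv2.imwrite("pics/w2.png",im["img"])
hsv=cv2.cvtColor(im["img"],cv2.COLOR_BGR2HSV)
print(wproj(im,[.415,.2476,.013]),wproj(im,[.3765,.3327,.006]))
m=cv2.inRange(hsv,(0,120,90),(8,255,255))|cv2.inRange(hsv,(172,120,90),(180,255,255))
for c in cv2.findContours(m,cv2.RETR_EXTERNAL,cv2.CHAIN_APPROX_NONE)[0]:
    if cv2.contourArea(c)<500:continue
    P=np.array([wplane(im,*p[0],.006)[:2] for p in c],np.float32);e=cv2.fitEllipse((P*1e4).reshape(-1,1,2));print('red',cv2.boundingRect(c),np.array(e[0])/1e4,np.array(e[1])/10)
E
```

```text
tcp [0.4155 0.2458 0.099 ] yang -11.37 tilt [-0.003  -0.0019 -1.    ] t 2.75 frac [ 0.0064 -0.0019  0.3201]
[318.29795925 205.12053703] [247.24096825 107.80214478]
red (49, 346, 35, 31) [-0.03651785  0.07115169] [ 43.71285095 152.70269775]
red (106, 128, 74, 91) [0.26626809 0.30399072] [80.49150391 80.98452759]
red (214, 72, 71, 73) [0.37684639 0.33243083] [55.59917603 55.71854248]
red (341, 16, 54, 51) [0.47662813 0.3657509 ] [40.19127808 40.5013031 ]
```

View pics/w2.png

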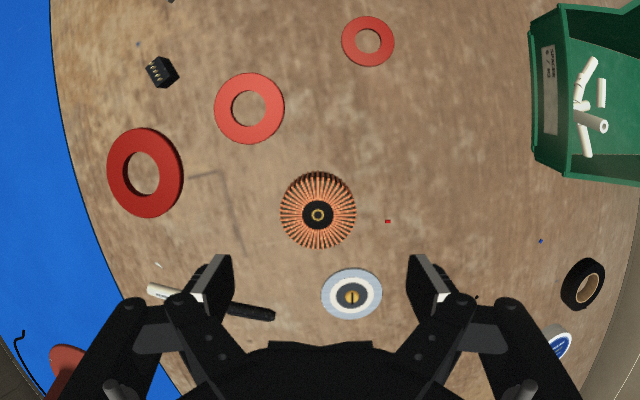

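The middle ring at (249,108) measures 55.7 mm, so it is confirmed. The choke's top cap is at (318,214), and the fingers are at the bottom.

```bash
python3 - <<'E'
from h import *
im=np.load("w2.npy",allow_pickle=True).item();hsv=cv2.cvtColor(im["img"],cv2.COLOR_BGR2HSV)
m=np.zeros(hsv.shape[:2],np.uint8);m[198:232,300:336]=cv2.inRange(hsv,(0,0,0),(180,255,70))[198:232,300:336]
c=max(cv2.findContours(m,cv2.RETR_EXTERNAL,cv2.CHAIN_APPROX_NONE)[0],key=cv2.contourArea)
e=cv2.fitEllipse(c);print(e,wplane(im,*e[0],.026),wplane(im,318,214,.026))
hh=cv2.inRange(hsv,(3,110,60),(18,255,255));m[:]=0;m[165:252,275:360]=hh[165:252,275:360];c=cv2.convexHull(np.argwhere(m)[:,::-1]);e=cv2.fitEllipse(c);print(e,wplane(im,*e[0],.02))
go([.415,.2476,.003])
E
```

```text
((317.4837646484375, 214.51254272460938), (27.741928100585938, 29.495861053466797), 89.52574920654297) [0.41386932 0.2445812  0.026     ] [0.41432461 0.24490113 0.026     ]
((317.6053771972656, 210.40252685546875), (77.01924133300781, 78.92774200439453), 176.99697875976562) [0.41414134 0.24574913 0.02      ]
tcp [0.4168 0.2458 0.1008] yang -11.43 tilt [ 1.e-04 -7.e-04 -1.e+00] t 2.8 frac [ 0.005  -0.007   0.3259]
```

Call:
carry_out(
  rows=[
    [0,0,0,-0.004,-0.008,0.15,-1],
    [0,0,0,-0.004,-0.008,0.27,-1],
    [0,0,0,-0.004,-0.008,0.31,-1],
    [0,0,0,-0.004,-0.008,0.326,-1],
  ],
  force=40,
)

```text
t: 3.2
tool_pos: [0.4142, 0.2452, 0.003]
tool_rot: [2.432, 1.988, -0.0]
contact_force: [-0.3, -0.0, 0.9]
opening: 0.085
grip_force: 0.0
```

Call:
carry_out(
  rows=[
    [0,0,0,0,0,0,1],
    [0,0,0,0,0,0,1],
    [0,0,0,0,0,0,1],
    [0,0,0,0,0,0,1],
    [0,0,0,0,0,0,1],
  ],
)

```text
t: 3.7
tool_pos: [0.4155, 0.2469, 0.0053]
tool_rot: [2.428, 1.99, 0.006]
contact_force: [-0.7, -1.5, 6.2]
opening: 0.0546
grip_force: 42.8
```

Call:
carry_out(
  rows=[
    [0,0,0,0,0,0,1],
    [0,0,0,0,0,0,1],
  ],
)

```text
t: 3.9
tool_pos: [0.4155, 0.2469, 0.0053]
tool_rot: [2.428, 1.99, 0.006]
contact_force: [0.0, -1.8, 6.4]
opening: 0.0549
grip_force: 42.8
```

Call:
carry_out(
  rows=[
    [0,0,0,0,0,-0.08,1],
    [0,0,0,0,0,-0.2,1],
    [0,0,0,0,0,-0.333,1],
  ],
)

```text
t: 4.2
tool_pos: [0.4125, 0.2459, 0.1032]
tool_rot: [-2.429, -1.991, 0.003]
contact_force: [0.8, 0.9, -1.7]
opening: 0.0547
grip_force: 43.2
```

Call:
carry_out(
  rows=[
    [0,0,0,-0.12,0.05,0,1],
    [0,0,0,-0.27,0.11,0,1],
    [0,0,0,-0.42,0.17,0,1],
    [0,0,0,-0.57,0.22,0,1],
    [0,0,0,-0.68,0.265,0,1],
  ],
)

```text
t: 4.7
tool_pos: [0.4514, 0.0283, 0.1034]
tool_rot: [2.43, 1.989, 0.002]
contact_force: [0.6, -0.5, -1.9]
opening: 0.0544
grip_force: 43.3
```

Call:
carry_out(
  rows=[
    [0,0,0,-0.04,0.015,0,1],
    [0,0,0,-0.057,0.017,0,1],
    [0,0,0,-0.057,0.017,0,1],
    [0,0,0,-0.057,0.017,0,1],
  ],
)

```text
t: 5.1
tool_pos: [0.4526, 0.0139, 0.1025]
tool_rot: [-2.428, -1.992, -0.0]
contact_force: [-0.0, 0.1, -2.0]
opening: 0.0545
grip_force: 43.3
```

```bash
python3 - <<'E'
from h import *
go([.455,.0133,.0173]);print(get_obs()["opening"],get_obs()["grip_force"],get_obs()["contact_force"])
im=get_image("wrist");np.save("w3.npy",im,allow_pickle=True);cv2.imwrite("pics/w3.png",cv2.resize(im["img"][220:400,180:460],None,fx=2.5,fy=2.5))
E
```

```text
tcp [0.4526 0.0139 0.1025] yang -11.26 tilt [-3.e-04  5.e-04 -1.e+00] t 5.1 frac [-0.0005  0.0082  0.2841]
0.05454343630208828 43.29356789588928 [-0.0401247   0.12754279 -2.01530373]
```

View pics/w3.png

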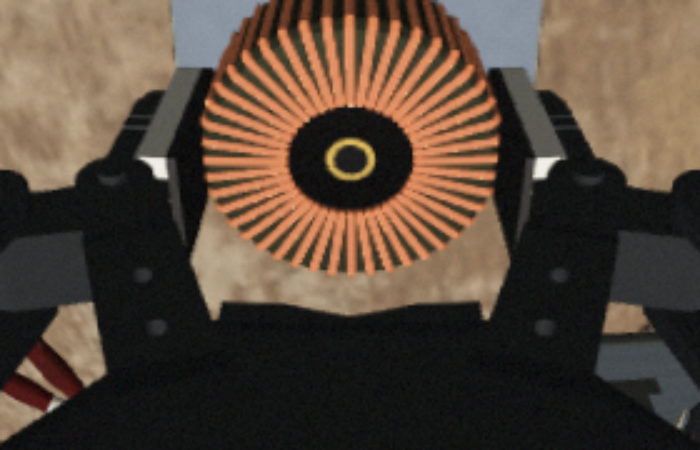

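The choke is held between both pads, with its cap centre at crop (351,158), which is pixel (320,283). It looks level.

```bash
python3 - <<'E'
from h import *
im=np.load("w3.npy",allow_pickle=True).item()
for z in(.118,.123,.128): print(z,wplane(im,320.3,283.3,z),wplane(im,180+351/2.5,220+270/2.5,z),wplane(im,180+202/2.5,220+160/2.5,z)-wplane(im,180+498/2.5,220+160/2.5,z))
go([.455,.0133,.0173])
E
```

```text
0.118 [0.45232348 0.00807412 0.118     ] [ 0.44685535 -0.01988481  0.118     ] [-0.0569564   0.01129572  0.        ]
0.123 [0.45292106 0.01112952 0.123     ] [ 0.44766575 -0.01574123  0.123     ] [-5.47396193e-02  1.08560856e-02 -1.38777878e-17]
0.128 [0.45351865 0.01418492 0.128     ] [ 0.44847616 -0.01159765  0.128     ] [-0.05252284  0.01041645  0.        ]
tcp [0.4527 0.014  0.1025] yang -11.24 tilt [-2.e-04  4.e-04 -1.e+00] t 5.15 frac [-0.0009  0.0082  0.2841]
```

Call:
carry_out(
  rows=[
    [0,0,0,0.007,0.008,0.0,1],
    [0,0,0,0.007,0.008,0.08,1],
    [0,0,0,0.007,0.008,0.13,1],
    [0,0,0,0.007,0.008,0.165,1],
    [0,0,0,0.007,0.008,0.2,1],
  ],
)

```text
t: 5.65
tool_pos: [0.4558, 0.015, 0.0421]
tool_rot: [2.429, 1.992, 0.0]
contact_force: [-1.5, -0.9, -1.2]
opening: 0.0546
grip_force: 43.3
```

Call:
carry_out(
  rows=[
    [0,0,0,0,0,0.02,1],
    [0,0,0,0,0,0.04,1],
    [0,0,0,0,0,0.06,1],
    [0,0,0,0,0,0.075,1],
    [0,0,0,0,0,0.08,1],
  ],
)

```text
t: 6.15
tool_pos: [0.4554, 0.0144, 0.0182]
tool_rot: [-2.43, -1.991, 0.001]
contact_force: [0.1, -0.1, -1.7]
opening: 0.0545
grip_force: 43.3
```

Call:
carry_out(
  rows=[
    [0,0,0,0,0,0.003,1],
    [0,0,0,0,0,0.006,1],
    [0,0,0,0,0,0.006,1],
  ],
)

```text
t: 6.45
tool_pos: [0.456, 0.0143, 0.0173]
tool_rot: [2.43, 1.991, 0.0]
contact_force: [-1.7, -0.6, 1.5]
opening: 0.0544
grip_force: 43.4
```

Call:
carry_out(
  rows=[
    [0,0,0,0,0,0,-1],
    [0,0,0,0,0,0,-1],
    [0,0,0,0,0,0,-1],
    [0,0,0,0,0,0,-1],
  ],
)

```text
t: 6.85
tool_pos: [0.4558, 0.0144, 0.0169]
tool_rot: [2.43, 1.991, 0.0]
contact_force: [0.2, -0.1, -0.0]
opening: 0.0855
grip_force: 0.0
```

Call:
carry_out(
  rows=[
    [0,0,0,0,0,-0.06,-1],
    [0,0,0,0,0,-0.2,-1],
    [0,0,0,0,0,-0.34,-1],
    [0,0,0,0,0,-0.34,-1],
  ],
)

```text
t: 7.25
tool_pos: [0.4602, 0.0138, 0.1258]
tool_rot: [2.423, 1.985, 0.014]
contact_force: [1.5, -0.4, 0.1]
opening: 0.0856
grip_force: 0.0
```

```bash
python3 - <<'E'
from h import *
go([.3768,.3324,.08]);go([.4551,.0133,.1])
im=get_image("wrist");np.save("w4.npy",im,allow_pickle=True);cv2.imwrite("pics/w4.png",cv2.resize(im["img"][100:300,200:440],None,fx=2.5,fy=2.5))
print(wproj(im,[.455,.0133,.038]))
hsv=cv2.cvtColor(im["img"],cv2.COLOR_BGR2HSV)
u,v=np.round(wproj(im,[.455,.0133,.038])).astype(int)
m=np.zeros(hsv.shape[:2],np.uint8);s=np.s_[v-19:v+19,u-19:u+19];m[s]=cv2.inRange(hsv,(0,0,0),(180,255,70))[s]
c=max(cv2.findContours(m,cv2.RETR_EXTERNAL,cv2.CHAIN_APPROX_NONE)[0],key=cv2.contourArea);e=cv2.fitEllipse(c);print(e,wplane(im,*e[0],.038))
m=cv2.inRange(hsv,(3,110,60),(18,255,255));m[:v-50]=0;m[v+50:]=0;m[:,:u-50]=0;m[:,u+50:]=0
c=max(cv2.findContours(cv2.morphologyEx(m,cv2.MORPH_CLOSE,np.ones((9,9))),cv2.RETR_EXTERNAL,cv2.CHAIN_APPROX_NONE)[0],key=cv2.contourArea)
e=cv2.fitEllipse(c);print(e,wplane(im,*e[0],.036))
E
```

```text
tcp [0.4602 0.0138 0.1258] yang -11.34 tilt [ 0.0129 -0.0017 -0.9999] t 7.25 frac [ 0.9863 -0.4834  0.1474]
tcp [0.4602 0.0138 0.1258] yang -11.34 tilt [ 0.0129 -0.0017 -0.9999] t 7.25 frac [-0.0052 -0.0175  0.0859]
[311.19788761 208.77111193]
((312.7662048339844, 210.2360382080078), (26.34465980529785, 27.665067672729492), 89.1099624633789) [0.45596394 0.01186326 0.038     ]
((312.71258544921875, 208.22361755371094), (68.13856506347656, 70.70447540283203), 106.96247863769531) [0.45611193 0.01287311 0.036     ]
```

Call:
carry_out(
  rows=[
    [0,0,0,0.14,-0.07,0,-1],
    [0,0,0,0.28,-0.14,0,-1],
    [0,0,0,0.42,-0.21,0,-1],
    [0,0,0,0.56,-0.28,0,-1],
    [0,0,0,0.7,-0.35,0.05,-1],
  ],
)

```text
t: 7.8
tool_pos: [0.394, 0.243, 0.1044]
tool_rot: [2.43, 1.99, 0.005]
contact_force: [1.7, 0.4, 0.5]
opening: 0.0855
grip_force: 0.0
```

Call:
carry_out(
  rows=[
    [0,0,0,0.14,-0.065,0.05,-1],
    [0,0,0,0.286,-0.13,0.1,-1],
    [0,0,0,0.286,-0.13,0.1,-1],
    [0,0,0,0.286,-0.13,0.1,-1],
    [0,0,0,0.286,-0.13,0.1,-1],
  ],
)

```text
t: 8.3
tool_pos: [0.3726, 0.3319, 0.0732]
tool_rot: [2.431, 1.99, -0.002]
contact_force: [0.1, 0.3, 0.2]
opening: 0.0854
grip_force: 0.0
```

```bash
python3 - <<'E'
from h import *
go([.3768,.3324,.0])
im=get_image("wrist");hsv=cv2.cvtColor(im["img"],cv2.COLOR_BGR2HSV)
m=cv2.inRange(hsv,(0,120,90),(8,255,255))|cv2.inRange(hsv,(172,120,90),(180,255,255))
for c in cv2.findContours(m,cv2.RETR_EXTERNAL,cv2.CHAIN_APPROX_NONE)[0]:
    if cv2.contourArea(c)<500:continue
    P=np.array([wplane(im,*p[0],.006)[:2] for p in c],np.float32);e=cv2.fitEllipse((P*1e4).reshape(-1,1,2));print('red',cv2.boundingRect(c),np.array(e[0])/1e4,np.array(e[1])/10)
go([.3768,.3324,.0])
E
```

```text
tcp [0.3726 0.3319 0.0732] yang -11.38 tilt [-7.e-04 -9.e-04 -1.e+00] t 8.3 frac [0.0048 0.0135 0.2441]
red (157, 226, 91, 82) [0.26744194 0.30349185] [73.81477051 77.64146118]
red (286, 176, 78, 74) [0.37692766 0.33226284] [55.56663208 55.86275024]
red (425, 116, 50, 56) [0.47641362 0.36619751] [40.19865723 40.5879425 ]
tcp [0.373  0.3317 0.0737] yang -11.43 tilt [ 1.e-04 -3.e-04 -1.e+00] t 8.35 frac [0.0048 0.0118 0.2458]
```

View pics/w4.png

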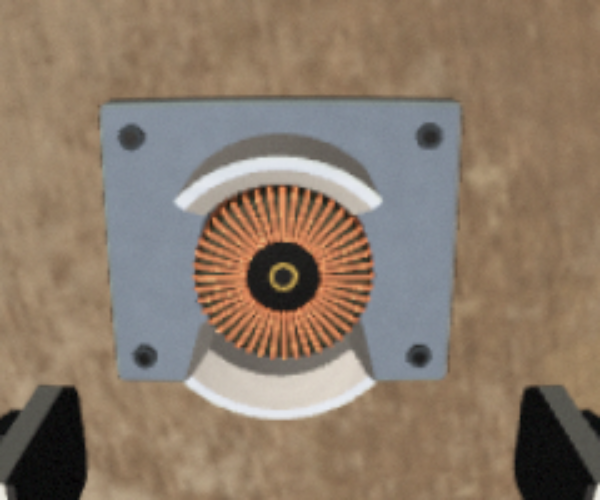

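The choke sits flat and central in the bore, with its cap at crop (284,277).

Call:
carry_out(
  rows=[
    [0,0,0,0.005,0.012,0.1,-1],
    [0,0,0,0.005,0.012,0.19,-1],
    [0,0,0,0.005,0.012,0.225,-1],
    [0,0,0,0.005,0.012,0.236,-1],
    [0,0,0,0.005,0.012,0.236,-1],
  ],
  force=30,
)

```text
t: 8.85
tool_pos: [0.377, 0.3332, 0.0035]
tool_rot: [2.431, 1.99, 0.001]
contact_force: [0.3, 0.1, -0.1]
opening: 0.0855
grip_force: 0.0
```

Call:
carry_out(
  rows=[
    [0,0,0,0,0,0,1],
    [0,0,0,0,0,0,1],
    [0,0,0,0,0,0,1],
    [0,0,0,0,0,0,1],
    [0,0,0,0,0,0,1],
  ],
)

```text
t: 9.35
tool_pos: [0.3788, 0.3353, 0.0062]
tool_rot: [2.429, 1.991, 0.009]
contact_force: [2.7, 0.1, 6.4]
opening: 0.0121
grip_force: 2.8
```

Call:
carry_out(
  rows=[
    [0,0,0,0,0,0,1],
    [0,0,0,0,0,0,1],
  ],
)

```text
t: 9.55
tool_pos: [0.3792, 0.335, 0.0055]
tool_rot: [2.429, 1.99, 0.01]
contact_force: [3.5, 0.5, 6.3]
opening: 0.0
grip_force: 3.3
```

Missed: the pads slid over the top of the ring because the tips sit back when open. I'll lift, re-measure, and go down with the fingers half closed until they touch.

Call:
carry_out(
  rows=[
    [0,0,0,0,0,-0.1,1],
    [0,0,0,0,0,-0.2,-0.46],
    [0,0,0,0,0,-0.2,-0.46],
    [0,0,0,0,0,-0.2,-0.46],
    [0,0,0,0,0,-0.2,-0.46],
  ],
)

```text
t: 10.05
tool_pos: [0.3754, 0.3329, 0.0617]
tool_rot: [-2.43, -1.991, 0.004]
contact_force: [-0.1, 0.1, 0.3]
opening: 0.0582
grip_force: 0.0
```

Call:
carry_out(
  rows=[
    [0,0,0,0,0,0,-0.46],
    [0,0,0,0,0,0,-0.46],
    [0,0,0,0,0,0,-0.46],
  ],
)

```text
t: 10.35
tool_pos: [0.376, 0.3332, 0.0622]
tool_rot: [-2.43, -1.991, 0.002]
contact_force: [0.3, 0.6, -0.4]
opening: 0.0623
grip_force: 0.0
```

```bash
cat > sp.py <<'E'
from h import *
im=get_image("wrist");hsv=cv2.cvtColor(im["img"],cv2.COLOR_BGR2HSV)
m=cv2.inRange(hsv,(0,120,90),(8,255,255))|cv2.inRange(hsv,(172,120,90),(180,255,255))
for c in cv2.findContours(m,cv2.RETR_EXTERNAL,cv2.CHAIN_APPROX_NONE)[0]:
    if cv2.contourArea(c)<500:continue
    P=np.array([wplane(im,*p[0],.006)[:2] for p in c],np.float32);e=cv2.fitEllipse((P*1e4).reshape(-1,1,2))
    if 52<e[1][1]/10<60:
        print('red',np.array(e[0])/1e4,np.array(e[1])/10);go([e[0][0]/1e4,e[0][1]/1e4,0])
print(get_obs()["opening"])
E
python3 sp.py
```

```text
red [0.37352749 0.33216326] [55.55653076 55.75717163]
tcp [0.3761 0.3333 0.0624] yang -11.34 tilt [-1.e-03 -6.e-04 -1.e+00] t 10.4 frac [-0.0053 -0.0076  0.208 ]
0.06225554982552388
```

Call:
carry_out(
  rows=[
    [0,0,0,-0.005,-0.008,0.05,-0.55],
    [0,0,0,-0.005,-0.008,0.13,-0.55],
    [0,0,0,-0.005,-0.008,0.17,-0.55],
    [0,0,0,-0.005,-0.008,0.2,-0.55],
    [0,0,0,-0.005,-0.008,0.2,-0.55],
  ],
)

```text
t: 10.9
tool_pos: [0.3726, 0.3317, 0.0012]
tool_rot: [-2.43, -1.991, 0.005]
contact_force: [0.0, -0.7, 0.5]
opening: 0.0663
grip_force: 0.0
```

Call:
carry_out(
  rows=[
    [0,0,0,0,0,0.006,-0.55],
    [0,0,0,0,0,0.008,-0.55],
    [0,0,0,0,0,0.008,-0.55],
  ],
)

```text
t: 11.2
tool_pos: [0.3744, 0.3329, 0.0013]
tool_rot: [2.43, 1.991, 0.002]
contact_force: [-0.3, -0.3, -0.3]
opening: 0.0661
grip_force: 0.0
```

Call:
carry_out(
  rows=[
    [0,0,0,0,0,0.004,-0.55],
    [0,0,0,0,0,0.007,-0.55],
    [0,0,0,0,0,0.007,-0.55],
  ],
)

```text
t: 11.5
tool_pos: [0.3738, 0.3325, -0.0015]
tool_rot: [-2.43, -1.991, 0.0]
contact_force: [0.0, 0.5, -0.3]
opening: 0.0662
grip_force: 0.0
```

Call:
carry_out(
  rows=[
    [0,0,0,0,0,0.004,-0.55],
    [0,0,0,0,0,0.007,-0.55],
    [0,0,0,0,0,0.007,-0.55],
  ],
)

```text
t: 11.8
tool_pos: [0.3737, 0.3324, -0.0038]
tool_rot: [-2.43, -1.991, 0.001]
contact_force: [0.2, -1.1, -0.0]
opening: 0.0662
grip_force: 0.0
```

Call:
carry_out(
  rows=[
    [0,0,0,0,0,0.004,-0.55],
    [0,0,0,0,0,0.005,-0.55],
    [0,0,0,0,0,0.005,-0.55],
  ],
)

```text
t: 12.1
tool_pos: [0.3737, 0.3325, -0.0052]
tool_rot: [-2.43, -1.991, 0.0]
contact_force: [-0.1, -0.7, 0.8]
opening: 0.0665
grip_force: 0.0
```

Call:
carry_out(
  rows=[
    [0,0,0,0,0,0,-0.2],
    [0,0,0,0,0,0,-0.2],
    [0,0,0,0,0,0,-0.2],
    [0,0,0,0,0,0,0.2],
    [0,0,0,0,0,0,1],
  ],
  force=25,
)

```text
t: 12.6
tool_pos: [0.3749, 0.3332, -0.0037]
tool_rot: [2.43, 1.991, 0.004]
contact_force: [-0.4, -0.2, 5.5]
opening: 0.054
grip_force: 29.7
```

Call:
carry_out(
  rows=[
    [0,0,0,0,0,0,1],
    [0,0,0,0,0,0,1],
  ],
)

```text
t: 12.8
tool_pos: [0.3749, 0.3332, -0.0037]
tool_rot: [2.43, 1.991, 0.004]
contact_force: [-0.3, 0.2, 6.3]
opening: 0.0543
grip_force: 29.7
```

Call:
carry_out(
  rows=[
    [0,0,0,0,0,-0.08,1],
    [0,0,0,0,0,-0.2,1],
    [0,0,0,0,0,-0.33,1],
  ],
)

```text
t: 13.1
tool_pos: [0.3727, 0.3318, 0.0937]
tool_rot: [-2.43, -1.991, 0.005]
contact_force: [0.9, 0.0, -0.7]
opening: 0.0544
grip_force: 26.9
```

Call:
carry_out(
  rows=[
    [0,0,0,-0.12,0.06,0,1],
    [0,0,0,-0.26,0.125,0,1],
    [0,0,0,-0.4,0.19,0,1],
    [0,0,0,-0.54,0.255,0,1],
    [0,0,0,-0.66,0.315,0,1],
  ],
)

```text
t: 13.6
tool_pos: [0.4275, 0.1179, 0.0939]
tool_rot: [2.43, 1.99, 0.0]
contact_force: [1.3, -0.1, -0.1]
opening: 0.0539
grip_force: 26.9
```

Call:
carry_out(
  rows=[
    [0,0,0,-0.13,0.06,0,1],
    [0,0,0,-0.26,0.125,0,1],
    [0,0,0,-0.329,0.156,0,1],
    [0,0,0,-0.329,0.156,0,1],
    [0,0,0,-0.329,0.156,0,1],
  ],
)

```text
t: 14.1
tool_pos: [0.4537, 0.0138, 0.0936]
tool_rot: [-2.431, -1.989, 0.0]
contact_force: [-0.5, 0.0, -0.6]
opening: 0.0543
grip_force: 26.9
```

```bash
python3 - <<'E'
from h import *
go([.4553,.0145,.0343]);z=get_obs()["tool_pos"][2]+.0097
im=get_image("wrist");hsv=cv2.cvtColor(im["img"],cv2.COLOR_BGR2HSV)
m=cv2.inRange(hsv,(0,120,90),(8,255,255))|cv2.inRange(hsv,(172,120,90),(180,255,255))
c=np.vstack([c for c in cv2.findContours(m[230:340,240:400].copy(),cv2.RETR_EXTERNAL,cv2.CHAIN_APPROX_NONE,offset=(240,230))[0] if cv2.contourArea(c)>200])
P=np.array([wplane(im,*p[0],z)[:2] for p in c],np.float32);e=cv2.fitEllipse((P*1e4).reshape(-1,1,2));print('red',cv2.boundingRect(c),np.array(e[0])/1e4,np.array(e[1])/10)
go([.4553,.0145,.0343]);print(get_obs()["opening"])
E
```

```text
tcp [0.4537 0.0138 0.0936] yang -11.42 tilt [-6.e-04  6.e-04 -1.e+00] t 14.1 frac [0.0033 0.0048 0.1978]
red (265, 230, 111, 85) [0.45369087 0.01081449] [51.05338135 56.78264771]
tcp [0.4536 0.0144 0.0936] yang -11.34 tilt [-6.e-04  6.e-04 -1.e+00] t 14.15 frac [0.0015 0.0055 0.1977]
0.05387589449127537
```

Call:
carry_out(
  rows=[
    [0,0,0,0.005,0.006,0.05,1],
    [0,0,0,0.005,0.006,0.1,1],
    [0,0,0,0.005,0.006,0.13,1],
    [0,0,0,0.005,0.006,0.16,1],
    [0,0,0,0.005,0.006,0.18,1],
  ],
)

```text
t: 14.65
tool_pos: [0.4557, 0.0155, 0.0392]
tool_rot: [-2.429, -1.992, 0.001]
contact_force: [0.5, 0.1, 0.1]
opening: 0.0541
grip_force: 26.9
```

Call:
carry_out(
  rows=[
    [0,0,0,0,0,0.01,1],
    [0,0,0,0,0,0.017,1],
    [0,0,0,0,0,0.017,1],
  ],
)

```text
t: 14.95
tool_pos: [0.4562, 0.0149, 0.0348]
tool_rot: [2.43, 1.991, 0.0]
contact_force: [-0.0, -0.1, 0.5]
opening: 0.054
grip_force: 26.9
```

Call:
carry_out(
  rows=[
    [0,0,0,0,0,0.003,1],
    [0,0,0,0,0,0.005,1],
    [0,0,0,0,0,0.005,1],
  ],
)

```text
t: 15.25
tool_pos: [0.4566, 0.0148, 0.0342]
tool_rot: [2.43, 1.991, 0.001]
contact_force: [-2.0, -0.1, 4.4]
opening: 0.0541
grip_force: 28.3
```

Call:
carry_out(
  rows=[
    [0,0,0,0,0,0,-0.5],
    [0,0,0,0,0,0,-1],
    [0,0,0,0,0,0,-1],
    [0,0,0,0,0,0,-1],
  ],
)

```text
t: 15.65
tool_pos: [0.4559, 0.0149, 0.0331]
tool_rot: [-2.43, -1.991, 0.0]
contact_force: [-0.2, -1.2, -1.2]
opening: 0.0853
grip_force: 0.0
```

Call:
carry_out(
  rows=[
    [0,0,0,0,0,-0.06,-1],
    [0,0,0,0,0,-0.16,-1],
    [0,0,0,0,0,-0.25,-1],
    [0,0,0,0,0,-0.25,-1],
    [0,0,0,0,0,-0.25,-1],
  ],
)

```text
t: 16.15
tool_pos: [0.4564, 0.0149, 0.1087]
tool_rot: [2.429, 1.991, 0.001]
contact_force: [-0.2, 0.5, -0.8]
opening: 0.0857
grip_force: 0.0
```

```bash
cat > chk.py <<'E'
from h import *
import sys
im=get_image("wrist");hsv=cv2.cvtColor(im["img"],cv2.COLOR_BGR2HSV)
m=cv2.inRange(hsv,(0,120,60),(8,255,255))|cv2.inRange(hsv,(172,120,60),(180,255,255))
u,v=np.round(wproj(im,[.455,.0133,.044])).astype(int);print(u,v)
m[:v-60]=0;m[v+60:]=0;m[:,:u-60]=0;m[:,u+60:]=0
C,H=cv2.findContours(m,cv2.RETR_CCOMP,cv2.CHAIN_APPROX_NONE)
for c,h in zip(C,H[0]):
    if cv2.contourArea(c)<300: continue
    P=np.array([wplane(im,*p[0],.044)[:2] for p in c],np.float32);e=cv2.fitEllipse((P*1e4).reshape(-1,1,2));print('hole' if h[3]>=0 else 'outer',np.array(e[0])/1e4,np.array(e[1])/10)
cv2.imwrite("pics/w5.png",cv2.resize(im["img"][v-70:v+70,u-90:u+90],None,fx=3,fy=3))
go([.4267,.1568,0.04])
E
python3 chk.py
```

```text
317 219
outer [0.45686455 0.01419116] [55.07434082 55.98831787]
hole [0.457173   0.01430251] [27.13320618 27.3185791 ]
tcp [0.4555 0.015  0.1075] yang -11.34 tilt [-1.1e-03  1.0e-04 -1.0e+00] t 16.2 frac [ 0.4446 -0.1869  0.2253]
```

View pics/w5.png

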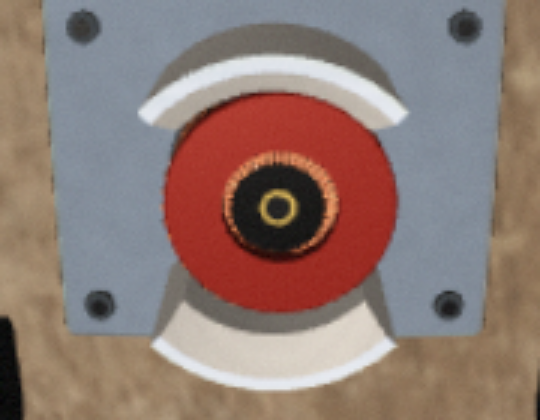

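The spacer lies flat and central in the bore, with its centre at crop (280,203).

Call:
carry_out(
  rows=[
    [0,0,0,0.12,-0.05,0,-0.55],
    [0,0,0,0.26,-0.11,0.05,-0.55],
    [0,0,0,0.39,-0.16,0.1,-0.55],
    [0,0,0,0.445,-0.187,0.16,-0.55],
    [0,0,0,0.445,-0.187,0.16,-0.55],
  ],
)

```text
t: 16.7
tool_pos: [0.423, 0.158, 0.0558]
tool_rot: [-2.423, -1.993, 0.012]
contact_force: [-0.9, -0.8, -1.2]
opening: 0.0658
grip_force: 0.0
```

Call:
carry_out(
  rows=[
    [0,0,0,0,0,0,-0.55],
    [0,0,0,0,0,0,-0.55],
  ],
)

```text
t: 16.9
tool_pos: [0.4277, 0.1561, 0.0605]
tool_rot: [2.431, 1.99, -0.0]
contact_force: [-0.2, 0.3, -0.3]
opening: 0.0661
grip_force: 0.0
```

```bash
python3 - <<'E'
from h import *
im=get_image("wrist");hsv=cv2.cvtColor(im["img"],cv2.COLOR_BGR2HSV)
u,v=np.round(wproj(im,[.4267,.1568,.008])).astype(int);print(u,v)
m=cv2.inRange(hsv,(0,0,130),(180,70,255));m[:v-48]=0;m[v+48:]=0;m[:,:u-48]=0;m[:,u+48:]=0
c=max(cv2.findContours(m,cv2.RETR_EXTERNAL,cv2.CHAIN_APPROX_NONE)[0],key=cv2.contourArea)
P=np.array([wplane(im,*p[0],.008)[:2] for p in c],np.float32);e=cv2.fitEllipse((P*1e4).reshape(-1,1,2));print(np.array(e[0])/1e4,np.array(e[1])/10)
go([.4267,.1568,-.001]);print(get_obs()["opening"])
E
```

```text
317 222
[0.42678462 0.15612728] [56.1668396 56.4487854]
tcp [0.4281 0.1561 0.0609] yang -11.42 tilt [ 0.001 -0.    -1.   ] t 16.95 frac [ 0.0015 -0.0051  0.2062]
0.06633404438180364
```

Call:
carry_out(
  rows=[
    [0,0,0,0,-0.005,0.07,-0.55],
    [0,0,0,0,-0.005,0.14,-0.55],
    [0,0,0,0,-0.005,0.19,-0.55],
    [0,0,0,0,-0.005,0.206,-0.55],
    [0,0,0,0,-0.005,0.206,-0.55],
  ],
)

```text
t: 17.45
tool_pos: [0.426, 0.1565, -0.0015]
tool_rot: [-2.431, -1.989, 0.001]
contact_force: [-0.6, -0.3, 0.4]
opening: 0.0664
grip_force: 0.0
```

Call:
carry_out(
  rows=[
    [0,0,0,0,0,0,-0.2],
    [0,0,0,0,0,0,-0.2],
    [0,0,0,0,0,0,-0.2],
    [0,0,0,0,0,0,0.2],
    [0,0,0,0,0,0,1],
  ],
  force=30,
)

```text
t: 17.95
tool_pos: [0.4272, 0.1571, -0.0001]
tool_rot: [2.428, 1.99, 0.003]
contact_force: [-1.2, -2.1, 6.2]
opening: 0.0525
grip_force: 31.7
```

Call:
carry_out(
  rows=[
    [0,0,0,0,0,0,1],
    [0,0,0,0,0,0,1],
  ],
)

```text
t: 18.15
tool_pos: [0.4273, 0.1571, -0.0001]
tool_rot: [2.428, 1.99, 0.003]
contact_force: [-0.7, -2.3, 6.6]
opening: 0.0527
grip_force: 31.7
```

Call:
carry_out(
  rows=[
    [0,0,0,0,0,-0.06,1],
    [0,0,0,0,0,-0.18,1],
    [0,0,0,0,0,-0.317,1],
  ],
)

```text
t: 18.45
tool_pos: [0.424, 0.157, 0.0929]
tool_rot: [-2.428, -1.99, 0.006]
contact_force: [1.3, 0.4, 0.3]
opening: 0.0521
grip_force: 31.9
```

Call:
carry_out(
  rows=[
    [0,0,0,-0.12,0.05,0,1],
    [0,0,0,-0.26,0.11,0,1],
    [0,0,0,-0.39,0.165,0,1],
    [0,0,0,-0.446,0.19,0,1],
    [0,0,0,-0.446,0.19,0,1],
  ],
)

```text
t: 18.95
tool_pos: [0.4556, 0.013, 0.0936]
tool_rot: [2.434, 1.986, 0.0]
contact_force: [0.4, -0.1, -0.5]
opening: 0.0524
grip_force: 31.9
```

Call:
carry_out(
  rows=[
    [0,0,0,0,0,0,1],
    [0,0,0,0,0,0,1],
  ],
)

```text
t: 19.15
tool_pos: [0.455, 0.0157, 0.0933]
tool_rot: [-2.428, -1.992, 0.0]
contact_force: [0.4, 0.4, -0.2]
opening: 0.0527
grip_force: 31.9
```

```bash
python3 - <<'E'
from h import *
im=get_image("wrist");cv2.imwrite("pics/w6.png",cv2.resize(im["img"][210:400,180:460],None,fx=2.5,fy=2.5))
go([.4564,.0148,.040]);o=get_obs();print(o["opening"],o["grip_force"])
z=o["tool_pos"][2]+.008;hsv=cv2.cvtColor(im["img"],cv2.COLOR_BGR2HSV)
m=cv2.inRange(hsv,(15,90,90),(35,255,255));m[:240]=0;m[340:]=0;m[:,:270]=0;m[:,370:]=0
c=max(cv2.findContours(m,cv2.RETR_EXTERNAL,cv2.CHAIN_APPROX_NONE)[0],key=cv2.contourArea);(u,v),r=cv2.minEnclosingCircle(c);print(u,v,r,wplane(im,u,v,z+.005))
E
```

```text
tcp [0.455  0.0158 0.0933] yang -11.25 tilt [-5.e-04  4.e-04 -1.e+00] t 19.2 frac [-0.0025  0.0053  0.1777]
0.052447682347776386 31.93488836288452
351.5 313.0 30.516489028930664 [ 0.466698   -0.01324102  0.10630755]
```

View pics/w6.png

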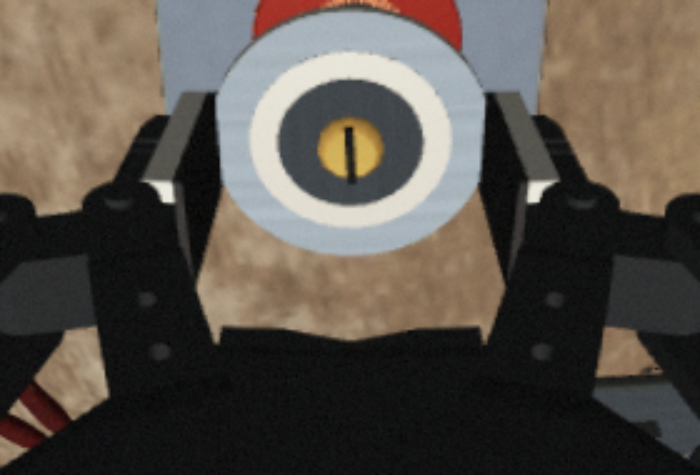

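The disc is level between the pads with its screw up at crop (350,149).

Call:
carry_out(
  rows=[
    [0,0,0,-0.002,0.005,0.05,1],
    [0,0,0,-0.002,0.005,0.09,1],
    [0,0,0,-0.002,0.005,0.12,1],
    [0,0,0,-0.002,0.005,0.145,1],
    [0,0,0,-0.002,0.005,0.16,1],
  ],
)

```text
t: 19.7
tool_pos: [0.4562, 0.0142, 0.0446]
tool_rot: [-2.429, -1.991, 0.001]
contact_force: [-0.4, -0.3, -1.1]
opening: 0.0527
grip_force: 31.9
```

Call:
carry_out(
  rows=[
    [0,0,0,0,0,0.01,1],
    [0,0,0,0,0,0.018,1],
    [0,0,0,0,0,0.018,1],
  ],
)

```text
t: 20.0
tool_pos: [0.4572, 0.0138, 0.0407]
tool_rot: [2.43, 1.991, 0.001]
contact_force: [0.0, 0.1, -1.0]
opening: 0.0525
grip_force: 31.9
```

Call:
carry_out(
  rows=[
    [0,0,0,0,0,0.003,1],
    [0,0,0,0,0,0.004,1],
    [0,0,0,0,0,0.004,1],
  ],
)

```text
t: 20.3
tool_pos: [0.4574, 0.0138, 0.0405]
tool_rot: [2.43, 1.991, 0.001]
contact_force: [-2.5, 0.5, 6.9]
opening: 0.0526
grip_force: 35.8
```

Call:
carry_out(
  rows=[
    [0,0,0,0,0,0,-0.5],
    [0,0,0,0,0,0,-1],
    [0,0,0,0,0,0,-1],
    [0,0,0,0,0,0,-1],
  ],
)

```text
t: 20.7
tool_pos: [0.4567, 0.0139, 0.0388]
tool_rot: [-2.43, -1.991, 0.0]
contact_force: [-0.2, -0.2, 0.1]
opening: 0.0855
grip_force: 0.0
```

Call:
carry_out(
  rows=[
    [0,0,0,0,0,-0.06,-1],
    [0,0,0,0,0,-0.16,-1],
    [0,0,0,0,0,-0.25,-1],
    [0,0,0,0,0,-0.25,-1],
    [0,0,0,0,0,-0.25,-1],
  ],
)

```text
t: 21.2
tool_pos: [0.4571, 0.0138, 0.1144]
tool_rot: [2.429, 1.99, 0.001]
contact_force: [-0.2, 0.6, 0.4]
opening: 0.0857
grip_force: 0.0
```

```bash
cat > dchk.py <<'E'
from h import *
im=get_image("wrist");hsv=cv2.cvtColor(im["img"],cv2.COLOR_BGR2HSV)
u,v=np.round(wproj(im,[.456,.0138,.053])).astype(int);print(u,v)
m=cv2.inRange(hsv,(15,80,70),(35,255,255));q=np.zeros_like(m);q[v-22:v+22,u-22:u+22]=m[v-22:v+22,u-22:u+22]
c=cv2.convexHull(np.argwhere(q)[:,::-1]);(a,b),r=cv2.minEnclosingCircle(c);print('screw',a,b,r,wplane(im,a,b,.053))
C,H=cv2.findContours(cv2.inRange(hsv,(0,0,130),(180,80,255)),cv2.RETR_CCOMP,cv2.CHAIN_APPROX_NONE)
for c in C:
    if cv2.contourArea(c)<400 or np.hypot(*(c.mean((0,1))-[u,v]))>15: continue
    P=np.array([wplane(im,*p[0],.048)[:2] for p in c],np.float32);e=cv2.fitEllipse((P*1e4).reshape(-1,1,2));print('circle',np.array(e[0])/1e4,np.array(e[1])/10)
cv2.imwrite("pics/w7.png",cv2.resize(im["img"][v-70:v+70,u-90:u+90],None,fx=3,fy=3))
np.save("w7.npy",im,allow_pickle=True)
t=get_image("top");np.save("top1.npy",t,allow_pickle=True)
c2=np.hstack([cv2.resize(im["img"][v-65:v+65,u-80:u+80],(480,390)),cv2.resize(t["img"][150:215,390:443],(318,390),interpolation=cv2.INTER_CUBIC)])
cv2.imwrite("pics/w8.png",c2)
go([.42,-.2,.3]);print(get_obs()["q"].round(3))
E
python3 dchk.py
```

```text
317 219
screw 320.1341552734375 217.30487060546875 9.16064739227295 [0.45813239 0.01430994 0.053     ]
circle [0.45796816 0.01293752] [29.23762512 29.37268677]
tcp [0.4558 0.014  0.1126] yang -11.34 tilt [-2.3e-03  3.0e-04 -1.0e+00] t 21.3 frac [-0.723   0.0218 -0.6246]
[-0.133 -0.262  2.108  0.     1.298  0.065]
```

View pics/w8.png

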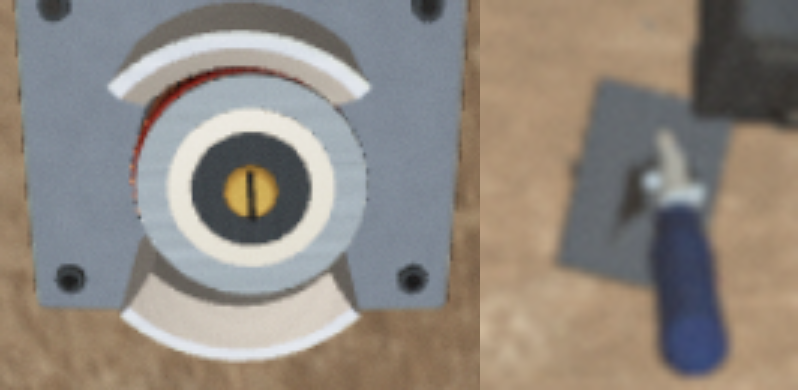

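The disc is seated in the nest with its screw up at crop (250,190). The right panel shows the driver from its blade at (670,150) to its handle end at (695,345). That is all 10 pictures, so from here on I work by numbers only.

```bash
cat > drv.py <<'E'
from h import *
def big(m,roi):
    M=np.zeros_like(m);x0,y0,x1,y1=roi;M[y0:y1,x0:x1]=m[y0:y1,x0:x1]
    return max(cv2.findContours(M,cv2.RETR_EXTERNAL,cv2.CHAIN_APPROX_NONE)[0],key=cv2.contourArea)
th=np.radians(-17)
N=[];C=[];E=[]
for n,roi in(("top1",(405,172,440,220)),("scene0",(385,195,435,250))):
    im=np.load(n+".npy",allow_pickle=True).item();hsv=cv2.cvtColor(im["img"],cv2.COLOR_BGR2HSV)
    m=cv2.inRange(hsv,(105,60,15),(130,255,255));c=big(m,roi)
    M=np.zeros_like(m);cv2.drawContours(M,[c],-1,255,-1);P=np.argwhere(M)[:,::-1].astype(np.float32)
    mu=P.mean(0);_,_,V=np.linalg.svd(P-mu,full_matrices=False);d=V[0];s=(P-mu)@d;w=(P-mu)@V[1]
    a,b=mu+d*s.min(),mu+d*s.max();print(n,len(P),'ends',a.round(1),b.round(1),'width',np.ptp(w))
    cc,ra=ray(im,*a);_,rb=ray(im,*b);k=np.cross(ra,rb);N.append(k/np.linalg.norm(k));C.append(cc);E.append((im,a,b))
ax=np.cross(N[0],N[1]);ax/=np.linalg.norm(ax);ax*=np.sign(ax[2])
p0=np.linalg.lstsq(np.vstack([N,[ax]]),np.array([N[0]@C[0],N[1]@C[1],0]),rcond=None)[0]
print('axis',ax.round(3),'lean',np.degrees(np.arccos(ax[2])),'lean dir',np.degrees(np.arctan2(-ax[1],-ax[0])))
for z in(.095,.11,.164,.2):print(z,(p0+ax*(z-p0[2])/ax[2]).round(4))
for im,a,b in E:
    for e in(a,b):
        c,r=ray(im,*e);A=np.stack([ax,-r],1);x=np.linalg.lstsq(A,c-p0,rcond=None)[0];print('end',(p0+ax*x[0]).round(4))
o=np.array([.540,-.219]);mth=np.array([o[0]-.03*np.cos(th),o[1]-.03*np.sin(th),.095]);print('mouth',mth)
for l in(35,37,39):
  A=np.array([-np.sin(np.radians(l))*np.cos(th),-np.sin(np.radians(l))*np.sin(th),np.cos(np.radians(l))]);print(l,A.round(3),[(mth+A*s).round(3).tolist() for s in(0,.08,.122)],[proj(im,mth+A*s).round(1).tolist() for im,_,_ in E for s in(0,.122)])
E
python3 drv.py
python3 - <<'E'
from h import *
im=np.load("w7.npy",allow_pickle=True).item();hsv=cv2.cvtColor(im["img"],cv2.COLOR_BGR2HSV)
m=cv2.inRange(hsv,(90,20,40),(130,255,255));u,v=np.round(wproj(im,[.455,.0133,.012])).astype(int)
c=[c for c in cv2.findContours(m,cv2.RETR_EXTERNAL,cv2.CHAIN_APPROX_NONE)[0] if cv2.contourArea(c)>4000]
for k in c:
    P=(np.array([wplane(im,*p[0],.012)[:2] for p in k])*1e4).astype(np.float32);r=cv2.minAreaRect(P);print('nest',np.array(r[0])/1e4,np.array(r[1])/10,r[2])
E
```

```text
top1 210 ends [422.3 184. ] [425.9 211.1] width 9.311266
scene0 523 ends [397.2 203.9] [424.5 238. ] width 25.612488
axis [-0.62   0.171  0.765] lean 40.06327986159857 lean dir -15.438198490084496
0.095 [ 0.5136 -0.2117  0.095 ]
0.11 [ 0.5015 -0.2084  0.11  ]
0.164 [ 0.4577 -0.1963  0.164 ]
0.2 [ 0.4285 -0.1882  0.2   ]
end [ 0.5171 -0.2127  0.0907]
end [ 0.4314 -0.189   0.1964]
end [ 0.4309 -0.1889  0.197 ]
end [ 0.5223 -0.2141  0.0843]
mouth [ 0.51131086 -0.21022885  0.095     ]
35 [-0.549  0.168  0.819] [[0.511, -0.21, 0.095], [0.467, -0.197, 0.161], [0.444, -0.19, 0.195]] [[422.0, 185.8], [425.7, 205.9], [421.0, 235.4], [401.1, 202.1]]
37 [-0.576  0.176  0.799] [[0.511, -0.21, 0.095], [0.465, -0.196, 0.159], [0.441, -0.189, 0.192]] [[422.0, 185.8], [425.1, 207.4], [421.0, 235.4], [399.6, 203.9]]
39 [-0.602  0.184  0.777] [[0.511, -0.21, 0.095], [0.463, -0.196, 0.157], [0.438, -0.188, 0.19]] [[422.0, 185.8], [424.5, 208.8], [421.0, 235.4], [398.1, 205.6]]
nest [0.45520488 0.01375791] [100.7215271  120.80383301] 78.56524658203125
nest [0.11551923 0.14107581] [151.67392578 440.14291992] 0.18080592155456543
```

```bash
cat >> h.py <<'E'
def tgt(lean,yaw):
    l,t=np.radians([lean,yaw]);z=np.array([np.sin(l)*np.cos(t),np.sin(l)*np.sin(t),-np.cos(l)]);y=np.array([np.cos(l)*np.cos(t),np.cos(l)*np.sin(t),np.sin(l)])
    return np.stack([np.cross(y,z),y,z],1)
def rel(p0,R0,p1,R1):
    r=Ro.from_matrix(R0.T@R1).as_rotvec()/np.pi;s=R0.T@(np.array(p1)-p0)/.3;print('turn',r.round(4),'shift',s.round(4))
E
python3 - <<'E'
from h import *
o=get_obs();p=np.array(o["tool_pos"]);R=tgt(0,-11.3);A=tgt(38,-16.5)
q=[.40,-.10,.29];h=[.4118,-.1815,.227]
rel(p,R,q,R);rel(q,R,h,A);rel(h,A,[.4702,-.1988,.149],A);print(p,Ro.from_matrix(R).as_rotvec(),Ro.from_matrix(A).as_rotvec())
E
```

```text
turn [0. 0. 0.] shift [-0.4091 -0.108  -0.5913]
turn [-0.211  -0.0096  0.0278] shift [-0.2587  0.0918  0.21  ]
turn [0. 0. 0.] shift [-0.000e+00 -1.000e-04  3.299e-01]
[0.45582175 0.01400548 0.11259743] [2.42935334 1.99194547 0.        ] [2.05120759 1.53170935 0.52740983]
```

Call:
carry_out(
  rows=[
    [0,0,0,-0.02,0,-0.14,-0.4],
    [0,0,0,-0.11,-0.03,-0.28,-0.4],
    [0,0,0,-0.22,-0.06,-0.4,-0.4],
    [0,0,0,-0.32,-0.09,-0.5,-0.4],
    [0,0,0,-0.409,-0.108,-0.59,-0.4],
  ],
)

```text
t: 21.8
tool_pos: [0.3998, -0.1009, 0.2912]
tool_rot: [-2.429, -1.99, 0.001]
contact_force: [0.5, -1.1, 0.3]
opening: 0.0599
grip_force: 0.0
```

Call:
carry_out(
  rows=[
    [-0.042,-0.002,0.005,-0.05,0.02,0.04,-0.4],
    [-0.084,-0.004,0.011,-0.1,0.04,0.08,-0.4],
    [-0.126,-0.006,0.017,-0.15,0.055,0.12,-0.4],
    [-0.168,-0.008,0.022,-0.2,0.075,0.16,-0.4],
    [-0.211,-0.0096,0.0278,-0.2587,0.0918,0.21,-0.4],
  ],
)

```text
t: 22.3
tool_pos: [0.4128, -0.182, 0.227]
tool_rot: [2.048, 1.528, 0.53]
contact_force: [0.9, 0.0, -0.4]
opening: 0.0599
grip_force: 0.0
```

Call:
carry_out(
  rows=[
    [0,0,0,0,0,0,-0.4],
    [0,0,0,0,0,0,-0.4],
    [0,0,0,0,0,0,-0.4],
  ],
)

```text
t: 22.6
tool_pos: [0.4137, -0.1816, 0.2309]
tool_rot: [2.049, 1.531, 0.528]
contact_force: [0.7, 0.3, 0.7]
opening: 0.0592
grip_force: 0.0
```

```bash
cat > hov.py <<'E'
from h import *
im=get_image("wrist");np.save("w9.npy",im,allow_pickle=True)
o=get_obs();p=np.array(o["tool_pos"]);R=Ro.from_rotvec(o["tool_rot"]).as_matrix();A=tgt(38,-16.5)
print(p.round(4),'q',o["q"].round(3));rel(p,R,[.4702,-.1988,.149],A);print(R[:,2].round(3),A[:,2].round(3))
hsv=cv2.cvtColor(im["img"],cv2.COLOR_BGR2HSV);m=cv2.inRange(hsv,(105,60,15),(130,255,255))
for c in cv2.findContours(m,cv2.RETR_EXTERNAL,cv2.CHAIN_APPROX_NONE)[0]:
    if cv2.contourArea(c)>150:print('blue',cv2.contourArea(c),cv2.boundingRect(c),np.array(cv2.minEnclosingCircle(c)[0]).round(1))
ax=-A[:,2];G=np.array([.459,-.1955,.164])
for s in(-.07,0,.034):print('exp',s,wproj(im,G+ax*s).round(1))
E
python3 hov.py
```

```text
[ 0.4139 -0.1816  0.2314] q [-0.756 -0.941  2.417  0.322  1.076 -0.538]
turn [0.0007 0.0001 0.0006] shift [-0.0016 -0.0153  0.3371]
[ 0.592 -0.176 -0.787] [ 0.59  -0.175 -0.788]
blue 348.5 (420, 359, 30, 31) [435.5 374. ]
blue 2060.0 (291, 175, 43, 68) [314.5 208.5]
exp -0.07 [314.4 187.5]
exp 0 [313.1 209.9]
exp 0.034 [312.1 226.1]
```

Call:
carry_out(
  rows=[
    [0,0,0,-0.001,-0.015,0.0,-0.4],
    [0,0,0,-0.001,-0.015,0.08,-0.4],
    [0,0,0,-0.001,-0.015,0.16,-0.4],
    [0,0,0,-0.001,-0.015,0.2,-0.4],
    [0,0,0,-0.001,-0.015,0.2,-0.4],
  ],
)

```text
t: 23.15
tool_pos: [0.4449, -0.1904, 0.1766]
tool_rot: [2.054, 1.535, 0.527]
contact_force: [-0.6, 0.2, -0.4]
opening: 0.0597
grip_force: 0.0
```

```bash
python3 hov.py
```

```text
[ 0.4449 -0.1908  0.1779] q [-0.708 -0.76   2.418  0.329  0.893 -0.551]
turn [-0.0005 -0.0004  0.0002] shift [-0.0019  0.0105  0.1303]
[ 0.589 -0.173 -0.789] [ 0.59  -0.175 -0.788]
blue 4245.5 (296, 191, 58, 104) [324.5 242.5]
exp -0.07 [323.9 207.9]
exp 0 [324.9 245.1]
exp 0.034 [325.7 274.7]
```

Call:
carry_out(
  rows=[
    [0,0,0,-0.002,0.0105,0.05,-0.4],
    [0,0,0,-0.002,0.0105,0.1,-0.4],
    [0,0,0,-0.002,0.0105,0.13,-0.4],
    [0,0,0,-0.002,0.0105,0.13,-0.4],
  ],
  force=60,
)

```text
t: 23.6
tool_pos: [0.4701, -0.1993, 0.1495]
tool_rot: [2.052, 1.532, 0.527]
contact_force: [-0.1, -0.0, 0.1]
opening: 0.0594
grip_force: 0.0
```

```bash
python3 hov.py
```

```text
[ 0.4701 -0.1995  0.1502] q [-0.678 -0.617  2.388  0.342  0.773 -0.563]
turn [0.0002 0.0001 0.    ] shift [ 0.0023 -0.0026  0.0029]
[ 0.591 -0.175 -0.788] [ 0.59  -0.175 -0.788]
blue 7317.0 (278, 202, 75, 142) [315.  272.5]
blue 175.0 (344, 51, 21, 44) [360.5  72.5]
exp -0.07 [317.6 223. ]
exp 0 [316.5 276.2]
exp 0.034 [315.6 322.3]
```

Well aligned, so I close.

Call:
carry_out(
  rows=[
    [0,0,0,0,0,0,0],
    [0,0,0,0,0,0,0.2],
    [0,0,0,0,0,0,1],
    [0,0,0,0,0,0,1],
    [0,0,0,0,0,0,1],
  ],
  force=60,
)

```text
t: 24.15
tool_pos: [0.4697, -0.1997, 0.1503]
tool_rot: [2.051, 1.531, 0.527]
contact_force: [-6.0, 2.6, 5.1]
opening: 0.0292
grip_force: 58.2
```

Call:
carry_out(
  rows=[
    [0,0,0,0,0,0,1],
    [0,0,0,0,0,0,1],
  ],
)

```text
t: 24.35
tool_pos: [0.4696, -0.1996, 0.1503]
tool_rot: [2.051, 1.532, 0.527]
contact_force: [-5.7, 2.0, 5.9]
opening: 0.0288
grip_force: 58.2
```

Call:
carry_out(
  rows=[
    [0,0,0,0,0,-0.03,1],
    [0,0,0,0,0,-0.06,1],
    [0,0,0,0,0,-0.06,1],
  ],
)

```text
t: 24.65
tool_pos: [0.4593, -0.1967, 0.165]
tool_rot: [2.049, 1.529, 0.527]
contact_force: [-0.4, -0.7, -1.2]
opening: 0.0291
grip_force: 59.6
```

```bash
python3 hov.py; python3 -c "
from h import *
o=get_obs();print(o['contact_force'],o['opening'],o['grip_force'])"
```

```text
[ 0.4592 -0.1966  0.1642] q [-0.692 -0.682  2.401  0.335  0.826 -0.556]
turn [ 0.0005  0.0004 -0.0001] shift [ 0.0034 -0.0018  0.0628]
[ 0.591 -0.176 -0.787] [ 0.59  -0.175 -0.788]
blue 7283.0 (283, 201, 76, 140) [319.5 270.7]
blue 171.0 (341, 53, 21, 42) [358.   73.5]
exp -0.07 [316.3 212.8]
exp 0 [315.2 256.7]
exp 0.034 [314.4 293.1]
[ 0.05029624 -0.23798391 -1.29352228] 0.02880045764279149 59.53618884086609
```

Call:
carry_out(
  rows=[
    [0,0,0,0,0,-0.08,1],
    [0,0,0,0,0,-0.16,1],
    [0,0,0,0,0,-0.23,1],
    [0,0,0,0,0,-0.26,1],
    [0,0,0,0,0,-0.26,1],
  ],
)

```text
t: 25.2
tool_pos: [0.4132, -0.1831, 0.226]
tool_rot: [2.049, 1.529, 0.527]
contact_force: [-0.5, -0.1, -1.0]
opening: 0.0287
grip_force: 61.6
```

```bash
python3 - <<'E'
from h import *
o=get_obs();p=np.array(o["tool_pos"]);R=Ro.from_rotvec(o["tool_rot"]).as_matrix();print(p,o["q"].round(3),o["contact_force"],o["opening"])
print('tip est',p+R[:,2]*(.168-.019),'pull',np.linalg.norm(p-[.4698,-.1996,.150]))
up=p+[.02,0.02,.09]
rel(p,R,up,R);rel(up,R,[.44,-.08,.36],tgt(0,-11.3))
rel(np.array([.44,-.08,.36]),tgt(0,-11.3),[.4575,.0138,.30],tgt(0,-11.3))
E
```

```text
[ 0.41320852 -0.18308077  0.22599332] [-0.761 -0.94   2.426  0.325  1.068 -0.543] [-0.49362709 -0.14421102 -0.95854631] 0.02873837820026826
tip est [ 0.50136913 -0.20948113  0.10881086] pull 0.09617933411590392
turn [0. 0. 0.] shift [ 0.0825  0.2207 -0.2083]
turn [ 0.2117  0.0102 -0.0281] shift [ 0.2717  0.0457 -0.151 ]
turn [0. 0. 0.] shift [ 0.318  -0.0041  0.2   ]
```

Call:
carry_out(
  rows=[
    [0,0,0,0.03,0.07,-0.07,1],
    [0,0,0,0.06,0.15,-0.14,1],
    [0,0,0,0.0825,0.2207,-0.2083,1],
    [0,0,0,0.0825,0.2207,-0.2083,1],
  ],
)

```text
t: 25.6
tool_pos: [0.4351, -0.1629, 0.3192]
tool_rot: [2.045, 1.53, 0.53]
contact_force: [0.7, -0.1, -0.3]
opening: 0.0291
grip_force: 61.6
```

Call:
carry_out(
  rows=[
    [0.035,0.002,-0.005,0.045,0.008,-0.025,1],
    [0.07,0.003,-0.009,0.09,0.015,-0.05,1],
    [0.105,0.005,-0.014,0.135,0.023,-0.075,1],
    [0.14,0.007,-0.019,0.18,0.03,-0.1,1],
    [0.175,0.008,-0.023,0.225,0.038,-0.125,1],
  ],
)

```text
t: 26.1
tool_pos: [0.4391, -0.0935, 0.3493]
tool_rot: [2.377, 1.92, 0.097]
contact_force: [0.0, -0.1, -1.2]
opening: 0.0286
grip_force: 61.7
```

```bash
cat > now.py <<'E'
from h import *
import sys
T=[float(a) for a in sys.argv[1:4]]
o=get_obs();p=np.array(o["tool_pos"]);R=Ro.from_rotvec(o["tool_rot"]).as_matrix();print(p.round(4),R[:,2].round(4),o["q"].round(3),o["contact_force"].round(1),o["opening"].round(4))
rel(p,R,T,tgt(0,-11.3))
E
python3 now.py .44 -.08 .36
```

```text
Traceback (most recent call last):
  File "now.py", line 4, in <module>
    o=get_obs();p=np.array(o["tool_pos"]);R=Ro.from_rotvec(o["tool_rot"]).as_matrix();print(p.round(4),R[:,2].round(4),o["q"].round(3),o["contact_force"].round(1),o["opening"].round(4))
                                                                                                                                                                   ^^^^^^^^^^^^^^^^^^
AttributeError: 'float' object has no attribute 'round'
```

Call:
carry_out(
  rows=[
    [0.0367,0.002,-0.005,0.045,0.005,-0.03,1],
    [0.0367,0.002,-0.005,0.045,0.005,-0.03,1],
    [0.0367,0.002,-0.005,0.045,0.005,-0.03,1],
  ],
)

```text
t: 26.4
tool_pos: [0.4425, -0.081, 0.3578]
tool_rot: [-2.425, -1.99, 0.003]
contact_force: [-0.7, 0.3, -1.5]
opening: 0.0289
grip_force: 61.6
```

```bash
sed -i 's/o\["opening"\].round(4)/o["opening"]/' now.py; python3 now.py .4575 .0138 .33
python3 - <<'E'
from h import *
o=get_obs();p=np.array(o["tool_pos"]);R=Ro.from_rotvec(o["tool_rot"]).as_matrix();z=R[:,2]
s=get_image("scene");w=get_image("wrist")
np.save("s2.npy",s,allow_pickle=True);np.save("w10.npy",w,allow_pickle=True)
for d in(-.05,-.02,0,.05,.1,.149):print(d,'scene',proj(s,p+z*d).round(1),'wrist',wproj(w,p+z*d).round(1))
for n,im in(("scene",s),("wrist",w)):
    hsv=cv2.cvtColor(im["img"],cv2.COLOR_BGR2HSV);m=cv2.inRange(hsv,(105,60,15),(130,255,255))
    for c in cv2.findContours(m,cv2.RETR_EXTERNAL,cv2.CHAIN_APPROX_NONE)[0]:
        if 150<cv2.contourArea(c)<20000:print(n,cv2.contourArea(c),cv2.boundingRect(c))
E
```

```text
[ 0.4425 -0.081   0.3578] [-0.0045  0.0027 -1.    ] [-3.470e-01 -4.160e-01  1.816e+00  1.000e-03  1.747e+00 -1.510e-01] [-0.7  0.3 -1.5] 0.02890915140954556
turn [-0.0016 -0.0006  0.0002] shift [ 0.3196 -0.0122  0.0934]
-0.05 scene [356.5  74.1] wrist [319.8 316.9]
-0.02 scene [355.6  91.9] wrist [319.8 277.1]
0 scene [355.  103.3] wrist [319.7 257.5]
0.05 scene [353.6 130.5] wrist [319.7 223.5]
0.1 scene [352.4 155.9] wrist [319.6 201.8]
0.149 scene [351.2 179.1] wrist [319.6 187.3]
scene 4342.0 (155, 261, 106, 122)
scene 173.0 (0, 216, 78, 184)
scene 669.0 (347, 72, 19, 71)
wrist 748.0 (83, 322, 43, 46)
wrist 7204.0 (283, 201, 75, 140)
wrist 647.0 (438, 72, 28, 31)
wrist 16819.0 (0, 0, 177, 202)
```

```bash
python3 - <<'E'
from h import *
s=np.load("s2.npy",allow_pickle=True).item();s0=np.load("scene0.npy",allow_pickle=True).item()
d=cv2.absdiff(s["img"],s0["img"]).max(2).astype(int)
for r in range(120,206,4):
    c=[x for x in range(335,376) if d[r,x]>22];print(r,(min(c),max(c),len(c)) if c else '-',end='; ')
print()
w=np.load("w10.npy",allow_pickle=True).item();h=cv2.cvtColor(w["img"],cv2.COLOR_BGR2HSV)
for r in range(170,216,3):print(r,h[r,302:338:2,1].tolist())
hs=cv2.cvtColor(w["img"],cv2.COLOR_BGR2HSV);m=cv2.inRange(hs,(105,60,15),(130,255,255))
for r in(210,230,250,270,290,310,330):
    x=np.flatnonzero(m[r,260:380])+260;print(r,x.min(),x.max(),end=';')
E
```

```text
120 (346, 362, 17); 124 (346, 362, 17); 128 (347, 360, 14); 132 (348, 358, 11); 136 (348, 359, 12); 140 (347, 358, 12); 144 (337, 355, 7); 148 (351, 352, 2); 152 -; 156 -; 160 (353, 353, 1); 164 -; 168 -; 172 -; 176 -; 180 -; 184 -; 188 -; 192 -; 196 -; 200 -; 204 -; 
170 [91, 91, 82, 82, 87, 91, 86, 88, 85, 85, 88, 81, 85, 88, 91, 85, 92, 90]
173 [91, 92, 91, 85, 89, 90, 91, 91, 92, 82, 83, 90, 88, 89, 92, 88, 85, 90]
176 [84, 81, 78, 89, 89, 88, 86, 86, 87, 83, 85, 87, 94, 89, 90, 91, 86, 91]
179 [77, 69, 64, 78, 90, 87, 83, 75, 79, 83, 79, 82, 87, 88, 90, 90, 89, 93]
182 [55, 60, 60, 68, 77, 77, 77, 73, 66, 69, 74, 75, 82, 89, 90, 90, 88, 91]
185 [61, 62, 68, 79, 77, 76, 67, 70, 62, 42, 79, 82, 85, 93, 86, 86, 84, 75]
188 [75, 68, 64, 64, 65, 71, 69, 71, 31, 28, 56, 90, 89, 92, 89, 82, 82, 79]
191 [74, 71, 70, 73, 69, 70, 72, 67, 20, 24, 38, 81, 89, 91, 90, 84, 79, 75]
194 [89, 80, 80, 81, 84, 79, 72, 64, 24, 25, 38, 89, 89, 89, 85, 83, 86, 82]
197 [91, 96, 90, 90, 92, 91, 88, 62, 24, 25, 36, 84, 88, 93, 84, 80, 83, 77]
200 [84, 84, 90, 91, 80, 71, 88, 42, 7, 10, 8, 83, 77, 89, 90, 88, 82, 77]
203 [89, 83, 87, 75, 61, 198, 155, 170, 162, 143, 131, 153, 160, 34, 87, 90, 95, 93]
206 [92, 89, 87, 34, 148, 156, 143, 145, 164, 139, 159, 150, 111, 142, 191, 75, 88, 92]
209 [91, 92, 73, 145, 144, 170, 156, 148, 155, 158, 151, 145, 134, 165, 127, 131, 89, 91]
212 [86, 81, 136, 153, 153, 149, 150, 149, 163, 153, 146, 180, 137, 124, 139, 147, 51, 88]
215 [76, 79, 149, 128, 147, 183, 181, 149, 163, 134, 184, 137, 182, 157, 147, 158, 57, 91]
210 307 332;230 298 342;250 296 343;270 290 349;290 286 354;310 283 356;330 293 345;
```

Call:
carry_out(
  rows=[
    [0,0,0,0.07,-0.003,0.02,1],
    [0,0,0,0.16,-0.006,0.045,1],
    [0,0,0,0.25,-0.01,0.07,1],
    [0,0,0,0.32,-0.012,0.093,1],
    [0,0,0,0.32,-0.012,0.093,1],
  ],
)

```text
t: 27.0
tool_pos: [0.4563, 0.0151, 0.3311]
tool_rot: [-2.424, -1.992, 0.001]
contact_force: [-0.0, 0.4, -0.8]
opening: 0.0292
grip_force: 61.6
```

Call:
carry_out(
  rows=[
    [0,0,0,0,0,0,1],
    [0,0,0,0,0,0,1],
    [0,0,0,0,0,0,1],
  ],
)

```text
t: 27.3
tool_pos: [0.4575, 0.013, 0.3332]
tool_rot: [-2.43, -1.989, -0.0]
contact_force: [0.2, -0.4, -0.5]
opening: 0.0287
grip_force: 61.6
```

```bash
python3 now.py .4575 .0138 .246
cat > tip.py <<'E'
from h import *
o=get_obs();p=np.array(o["tool_pos"]);z=Ro.from_rotvec(o["tool_rot"]).as_matrix()[:,2]
w=get_image("wrist");h=cv2.cvtColor(w["img"],cv2.COLOR_BGR2HSV)
print('tip exp',wproj(w,p+z*.158).round(1),'tip xyz',(p+z*.158).round(4),'screw',wproj(w,[.4578,.0138,.053]).round(1))
for r in range(176,206,3):print(r,h[r,302:340:2,1].tolist())
t=get_image("top");h=cv2.cvtColor(t["img"],cv2.COLOR_BGR2HSV)
E
python3 tip.py
```

```text
[0.4575 0.013  0.3332] [-7.0e-04  1.3e-03 -1.0e+00] [-1.350e-01 -3.980e-01  1.843e+00  1.000e-03  1.698e+00  6.400e-02] [ 0.2 -0.4 -0.5] 0.02872012219001016
turn [-0.0003 -0.0004 -0.0005] shift [ 2.400e-03 -2.000e-04  2.906e-01]
tip exp [319.2 185.4] tip xyz [0.4574 0.0132 0.1752] screw [319.7 164. ]
176 [7, 37, 23, 24, 23, 13, 4, 6, 6, 5, 6, 5, 4, 19, 26, 25, 22, 29, 35]
179 [28, 33, 67, 5, 22, 23, 20, 22, 22, 21, 23, 22, 24, 21, 20, 6, 26, 27, 28]
182 [21, 19, 24, 20, 36, 7, 9, 20, 25, 17, 21, 7, 6, 14, 17, 12, 13, 24, 9]
185 [17, 19, 18, 19, 16, 22, 25, 26, 31, 42, 23, 14, 12, 12, 12, 14, 11, 1, 8]
188 [6, 3, 10, 16, 17, 19, 15, 22, 21, 23, 31, 14, 13, 12, 4, 3, 3, 20, 29]
191 [32, 20, 7, 6, 5, 1, 1, 13, 25, 25, 25, 1, 4, 4, 2, 17, 31, 27, 31]
194 [85, 85, 85, 84, 79, 72, 42, 34, 26, 30, 32, 62, 80, 94, 85, 89, 91, 85, 88]
197 [86, 83, 88, 87, 91, 85, 90, 68, 23, 20, 42, 90, 86, 84, 87, 90, 94, 87, 80]
200 [79, 81, 86, 79, 83, 90, 94, 46, 7, 8, 8, 73, 77, 77, 78, 83, 89, 81, 81]
203 [83, 84, 83, 82, 81, 136, 130, 151, 186, 166, 140, 137, 115, 28, 77, 89, 86, 78, 85]
```

Call:
carry_out(
  rows=[
    [0,0,0,0.002,0,0.08,1],
    [0,0,0,0.002,0,0.16,1],
    [0,0,0,0.002,0,0.22,1],
    [0,0,0,0.002,0,0.27,1],
    [0,0,0,0.002,0,0.29,1],
  ],
)

```text
t: 27.9
tool_pos: [0.4568, 0.0145, 0.2439]
tool_rot: [-2.427, -1.989, 0.003]
contact_force: [-0.3, 0.3, -0.8]
opening: 0.0288
grip_force: 61.6
```

Call:
carry_out(
  rows=[
    [0,0,0,0,0,0,1],
    [0,0,0,0,0,0,1],
    [0,0,0,0,0,0,1],
    [0,0,0,0,0,0,1],
    [0,0,0,0,0,0,1],
  ],
)

```text
t: 28.4
tool_pos: [0.4578, 0.0146, 0.2464]
tool_rot: [-2.428, -1.991, -0.001]
contact_force: [0.5, -0.3, -0.7]
opening: 0.0286
grip_force: 61.6
```

Call:
carry_out(
  rows=[
    [0,0,0,0,0,0,1],
    [0,0,0,0,0,0,1],
    [0,0,0,0,0,0,1],
    [0,0,0,0,0,0,1],
    [0,0,0,0,0,0,1],
  ],
)

```text
t: 28.9
tool_pos: [0.4575, 0.0147, 0.2456]
tool_rot: [-2.427, -1.99, 0.001]
contact_force: [-0.2, 0.2, -0.9]
opening: 0.0286
grip_force: 61.6
```

```bash
python3 now.py .4575 .0138 .246; python3 - <<'E'
from h import *
o=get_obs();p=np.array(o["tool_pos"]);z=Ro.from_rotvec(o["tool_rot"]).as_matrix()[:,2]
print(abs(o["dq"]).max())
s=get_image("scene");s0=np.load("scene0.npy",allow_pickle=True).item();np.save("s3.npy",s,allow_pickle=True)
w=get_image("wrist");h=cv2.cvtColor(w["img"],cv2.COLOR_BGR2HSV)
for d in(0,.07,.15,.158,.166):print(d,proj(s,p+z*d).round(1),wproj(w,p+z*d).round(1))
print('screw scene',proj(s,[.4578,.0138,.053]),'wrist',wproj(w,[.4578,.0138,.053]))
m=cv2.inRange(h,(18,110,110),(35,255,255));y,x=np.nonzero(m[140:215,290:350]);print('brass',(x.mean()+290,y.mean()+140,len(x)) if len(x) else 0)
g=cv2.cvtColor(s["img"],cv2.COLOR_BGR2HSV)
m=cv2.inRange(g,(105,60,15),(130,255,255))[60:260,290:350];y,x=np.nonzero(m);print('handle scene',x.min()+290,x.max()+290,y.min()+60,y.max()+60)
E
```

```text
[0.4575 0.0147 0.2456] [-0.002   0.0017 -1.    ] [-1.320e-01 -3.730e-01  1.967e+00  1.000e-03  1.550e+00  6.500e-02] [-0.2  0.2 -0.9] 0.02860334956987881
turn [-0.0007 -0.0004  0.    ] shift [-0.0029  0.0007 -0.0013]
0.0015424180892031712
0 [318.4 147.9] [318.7 258.2]
0.07 [318.3 178.3] [319.  214.2]
0.15 [318.3 210. ] [319.2 187.3]
0.158 [318.3 213. ] [319.2 185.4]
0.166 [318.2 216. ] [319.2 183.5]
screw scene [318.83142653 225.84428556] wrist [320.11188956 178.86302164]
brass (np.float64(320.3085106382979), np.float64(178.5), 94)
handle scene 309 333 73 179
```

```bash
python3 -c "
from station import *
print(finish_job())"
```

```text
the job is handed in; nothing more can be done
None
```

The choke, spacer and clamp disc are stacked in the nest with the screw up. I handed in at about 29 s with the screwdriver held upright and still, the bit measured right over the brass screw and about 35 mm above it; the hand-in gave no verdict.

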